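Clip the reading magnifier back on its swing-arm hanger

TASK

I have finished reading: please put the magnifier away. Lift it by its handle from the reading stand and push the steel eye at the end of the handle against the sprung gate of the snap hook on the hanger, until the eye has passed inside and the gate has snapped shut behind it; then swing the hanger's arm all the way home to its stop, so that the magnifier hangs still over the hanger's wooden foot. Do not move or knock over the other things on the desk.

Things in the scene. Friction and masses are not known exactly. Their poses are not given: they have to be found in the camera images.
- magnifier: Loose rectangular hand magnifier, 188 mm long, about 0.12 kg. Origin: middle of the wooden handle, on its centre line; x along the handle towards the eye, y across it, z out of the lens. Handle 20 mm wide (y, the way to grip it), 14 mm thick (z), from x = -42 to +42 mm. At the start it leans on the book, lens down: x points up the slope, z out of it; handle axis 11 mm off the cover
- eye_crown (a point): On the magnifier: middle of the eye's bar at its far end, at x = +87 mm of the magnifier; this goes in through the gate. The eye is a round steel ring in the magnifier's x-y plane: bar 6 mm thick, hole 28 mm, outside 40 mm, centre at x = +70 mm. Between handle and eye sits a steel ferrule, 22 mm in diameter, x = +40 to +50 mm. Axes as the magnifier
- lens (a point): On the magnifier: centre of the lens, at x = -71 mm of the magnifier. Its black frame is 96 mm wide (y), 54 mm high (x = -98 to -44 mm) and 22 mm thick (z), the lowest part when the magnifier hangs
- stand: Fixed wooden reading stand with a fixed orange book (151 x 214 x 19 mm, upright) on it; 215 mm deep, 200 mm wide. Slope 55 degrees from level, rising along the stand's +x (away from the robot); book's top edge 220 mm above the desk. Origin on the desk under the slope's lower end. The handle is so steep that a vertical gripper would meet the eye with its palm: tilt it 30 to 45 degrees
- ledge_lip (a point): On the stand: middle of the top edge of the ledge's front lip, 10 mm higher (measured up the slope) than the ledge that the magnifier's frame stands on. Lift the magnifier 20 mm or more up the slope before drawing it away. Axes as the stand
- hanger: Fixed hanger: dark wooden foot 100 mm (x) x 190 mm (y) x 14 mm, from y = +40 to -150 mm of the hanger, and a round black mast, 15 mm in diameter, 325 mm tall. Origin on the desk under the mast; z up
- swing_arm (a joint): Angle q of the black arm about the mast, rad; starts at 1.3 to 1.7. 0 = home at its stop, arm along the hanger's -y, over the foot; grows as it swings out towards the hanger's -x (reached at 1.57; limit 1.75). Outward direction in the hanger's frame: (-sin q, -cos q, 0). Friction hinge: stays where left, takes about 1.5 N at the arm's end to turn
- bar_end (a point): On the swing arm: middle of its bar, 85 mm from the mast axis, 300 mm above the desk; the bar is 10 mm wide, 12 mm high and ends at 87 mm. Push the bar's side, with the fingertips at its height, to swing it. Axes of the arm: -y outward from the mast, +y towards the mast, z up
- hook_seat (a point): On the swing arm: where eye_crown rests when the magnifier hangs, 78 mm from the mast axis, 222 mm above the desk. The snap hook is a closed upright loop of 8 mm steel bar under the arm's end, in the plane of arm and mast, 44 mm wide, 86 mm high (z = 211 to 297 mm): plain side 60 mm from the mast axis, gate side 96 mm. Axes of the arm (-y outward, z up)
- gate_mid (a point): On the swing arm: point on the shut gate where the eye should push, 96 mm from the mast axis, 249 mm above the desk; the hook's blunt nose below it ends at 237 mm. Push eye_crown in towards the mast (arm's +y) at 244 to 256 mm height, to 10 to 20 mm inside the gate's line, eye level or tipped up by at most 40 degrees, within 7 mm sideways; then lower it to hook_seat
- gate (a joint): Angle of the snap hook's brass gate, rad: a rod 7 mm thick, 40 mm long, hinged at its top (279 mm above the desk), free end down on the nose. 0 = shut; grows as it is pushed in towards the mast, up to 0.85; never swings outwards. About 1 N near the free end starts it, 2 to 3 N opens it wide; its spring shuts it once the eye is below its free end
- hourglass: Glass sand timer with a yellow foot, 61 mm wide, 159 mm high, behind the hanger; must stay. Origin at the centre of its underside, as for the next ones
- ink_bottle: Square ink bottle, 46 x 46 x 52 mm, right of the hanger; must stay
- candle: Pillar candle, 56 mm across, 114 mm high, at the right; must stay
- eraser: Eraser in a card sleeve, 20 x 44 x 12 mm, lying to the right at the front; must stay
- pencil: Hexagonal pencil, 174 mm long, 8 mm thick, lying at the front edge; must stay
- pin_tin: Round brass pin box, 47 mm across, 34 mm high, left of the reading stand; must stay
Not all that is in view belongs to the job. What is shaped like the magnifier but blue is not meant.

How it is judged:
On the way, in this order (a step that is already met when the one before it is completed fails the run):
1. the eye pushes the snap hook's gate inwards (gate past 0.2 rad with the eye's far end within 30 mm of the gate) (value of joint gate above 0.2 rad and distance between eye_crown and gate_mid below 0.03 m).
2. the eye is inside the hook and the gate has sprung shut behind it (eye's far end within 22 mm of its seat, gate below 0.1 rad), while the arm is still swung out (over 0.5 rad) (distance between eye_crown and hook_seat below 0.022 m and value of joint gate below 0.1 rad and value of joint swing_arm above 0.5 rad), for 0.2 s.
At the end, for the whole second after the job is handed in: The arm is home (below 0.12 rad), the gate shut (below 0.1 rad), the eye's far end within 16 mm of its seat in the hook, and the magnifier hangs freely, lens down, within 0.3 rad of plumb and moving slower than 0.15 m/s (distance between eye_crown and hook_seat below 0.016 m and value of joint gate below 0.1 rad and value of joint swing_arm below 0.12 rad and angle between magnifier's own x axis and vertical below 0.3 rad and linear speed of magnifier below 0.15 m/s); the robot touches nothing.
It fails at once if another thing on the desk (hourglass, ink bottle, candle, eraser, pencil or pin tin) is moved by more than 30 mm (distance of any of hourglass, ink_bottle, candle, eraser, pencil, pin_tin from where it was at the start of the episode above 0.03 m).
It also fails if it takes over 64 s, if anything falls off the work surface, if the arm or the gripper's body presses on something with over 40 N, if the wrist force passes 120 N, or if a joint passes its speed limit or range.

ROBOT

A 6-joint arm with a two-finger parallel gripper is mounted at the origin on a cart in front of the work surface, level with it; the furniture and walls round the work are solid. World frame = base frame: x ahead of the robot, y to its left, z up, the work surface at z = 0. Lengths are in m, angles in rad, forces in N, time in s.
With the tool pointing down it reaches from about 0.375 to 0.9 m from the base axis. Payload 3.1 kg.
Tool frame: the origin (TCP) lies at the very end of the fingers, on their centre line; the grasp point (between the pads) lies 19 mm behind it (grip_depth is the distance from the TCP to the grasp point, in m); z points along the fingers, y is the line along which they close (so a half turn about z gives the same grasp; the last joint's range is limited). The gripper opens to 85 mm and grips with 20 to 120 N. Pads are 22 mm wide; open, the fingers measure 114 mm over their backs; the gripper's body (76 mm by 85 mm) begins 54 mm behind the grasp point. The pads swing forward as they close: fully open they stand 13 mm farther back than shut.
Start: joints at [-1.347, 0.527, 1.433, -0, 1.181, -0.178], TCP at [0.245, -0.575, 0.202] pointing down, gripper open.
Joint ranges: [-3.08, 3.08], [-0.75, 2.2], [0.22, 2.44], [-1.43, 4.57], [0, 2.65], [-2.85, 2.85]. Speed limits (rad/s): [2.79, 2.79, 3.14, 3.14, 3.14, 3.14].

INTERFACE

Orientations are given as a unit quaternion [x, y, z, w].
In Python, from station import * gives the robot as it stands.
- The arm moves only by the tool apply_moves, never from a script. Its argument "plan" is a list of rows, each a list of 7 numbers: the shift along the tool's x, y, z in m, then the turn, a rotation vector about the tool's x, y, z in rad, then the gripper command: -1 is fully open, 1 is shut, values between are in proportion. In form: [[dx, dy, dz, wx, wy, wz, jaw], ...]. A call has 1 to 8 rows; each row shifts and turns the commanded pose from where the row before left it, along the tool's axes as they then stand; what a row does not reach is not made up. A row lasts 1/8 s, in which the tool goes at most 62.5 mm and 10.7 degrees, less where a joint would pass 70% of its speed; a pose out of reach is approached as far as the arm can. A call is refused whole if a number of a shift passes 0.0625 or a number of a turn 0.188, either way. A call with a gripper value outside its range is refused whole. The fingers move at their own pace and stop on an object; "force" is the grip in N (left out, the last holds). Time passes only in rows, so rows that do not move let the fingers close. It gives the time, the measured TCP pose, the force, the opening and the grip force at its end, in the units of the state.
- sense(): the state, without advancing time (a new reading comes with each control period).
- snapshot(name): name is "scene" or "top" or "wrist"; returns the picture (480x640x3 uint8, red, green, blue); there is no depth.
- calibration(name): a dict with "camera_matrix" (3x3 intrinsics, pixels), "R" (3x3) and "t" (3): a world point X has camera coordinates R X + t; the wrist camera has in their place "mount" (4x4, takes a point from camera to tool coordinates, whose origin is the TCP and whose axes are the flange's). Camera axes: x right, y down, z forward; pixel columns grow to the right and rows downward; lengths in m; the calibration is good to about 2 mm. A picture is of the moment at which its call begins: read the wrist's pose just before it. calibration takes no time and is no camera call.
- sign_off(): hands the job in; it is judged then, once.
The state is a dict: "t": time; "q": joint angles; "qd": joint speeds; "tau": joint torques, N m; "tcp_pos": TCP position; "tool_rot": TCP orientation; "force": force on the tool from outside, world axes, zero at the start; "ft_torque": the same for the moment, N m; "finger_gap": opening from 0.0 (shut) to 1.0 (fully open); "gripper_force": force on a finger pad.
Only numpy, scipy, OpenCV 4.12 (cv2) and the standard library are available. Lean on these libraries where they do the work, as an engineer would, in place of code of your own. Each camera call takes 0.05 s, during which the arm holds its last target. There are 200 camera calls.

## Working session

There is one attempt and no reset: what is moved stays moved. The work goes in short steps, Python scripts to look and compute and a tool call to move; the robot and the scene stay as the last step left them, time stands still between calls to the robot, and variables do not carry over. Pictures are saved under pics/ and viewed, at most 10 in all, crops included, and the job is handed in when it is done.

Besides the shell and the picture viewer there is one more tool, called in YAML: its name, and indented under it one key for each argument. apply_moves: Moves the arm, as the interface text tells. Its arguments: {"type":"object","properties":{"plan":{"type":"array"},"force":{"type":"number"}},"required":["plan"]}

```bash
ls; mkdir -p pics
python3 - <<'E'
from station import *
import cv2,numpy as np
print(sense())
for n in("scene","top","wrist"):
    cv2.imwrite(f"pics/{n}0.png",snapshot(n)[:,:,::-1]); c=calibration(n); print(n,{k:np.round(v,4).tolist() for k,v in c.items()})
E
```

```text
pics
{'t': 0.0, 'q': array([-1.34649379e+00,  5.28509416e-01,  1.43392280e+00, -1.66066663e-05,
        1.18136716e+00, -1.78525469e-01]), 'qd': array([-8.86149453e-04, -6.08306676e-04, -3.08841690e-03,  1.09840301e-03,
        1.13520764e-04, -2.75902399e-06]), 'tau': array([ 4.50089046e-04, -4.42340863e+01, -1.78024614e+01, -4.06588797e-04,
        8.13360763e-03, -1.32188779e-05]), 'tcp_pos': array([ 0.24484393, -0.57419197,  0.20080059]), 'tool_rot': array([ 9.79783450e-01,  2.00057925e-01, -3.29282450e-05, -1.10289619e-03]), 'force': array([-0.05817095,  0.17800615, -0.14066959]), 'ft_torque': array([-0.01975733,  0.06303351, -0.01631275]), 'gripper_force': 0.0, 'finger_gap': 1.0003652480773977}
scene {'camera_matrix': [[492.5507, 0.0, 321.6135], [0.0, 492.5507, 242.1626], [0.0, 0.0, 1.0]], 'R': [[-0.5105, -0.8599, -0.0051], [-0.6726, 0.4031, -0.6205], [0.5357, -0.3133, -0.7842]], 't': [0.3854, 0.463, 1.666]}
top {'camera_matrix': [[437.5243, 0.0, 327.7259], [0.0, 437.5243, 236.7493], [0.0, 0.0, 1.0]], 'R': [[0.0229, -0.9993, -0.0283], [-0.9979, -0.0211, -0.0609], [0.0603, 0.0296, -0.9977]], 't': [0.0979, 0.6074, 1.3689]}
wrist {'camera_matrix': [[359.0856, 0.0, 320.8615], [0.0, 359.0856, 244.4269], [0.0, 0.0, 1.0]], 'mount': [[0.0002, -0.9452, -0.3264, 0.0835], [1.0, -0.0002, 0.0012, -0.001], [-0.0012, -0.3264, 0.9452, -0.171], [0.0, 0.0, 0.0, 1.0]]}
```

View pics/scene0.png

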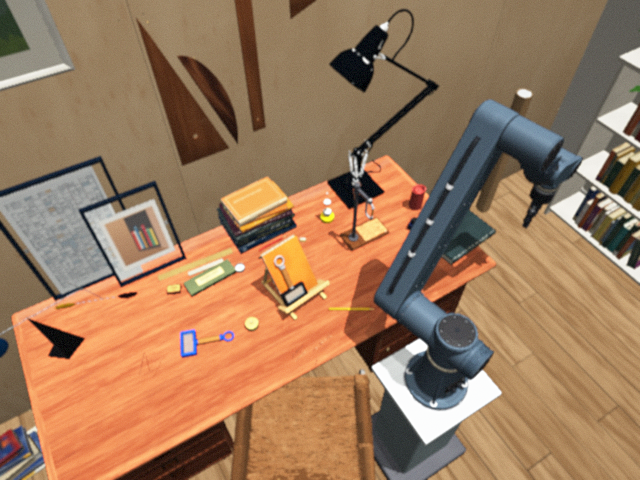

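View pics/top0.png

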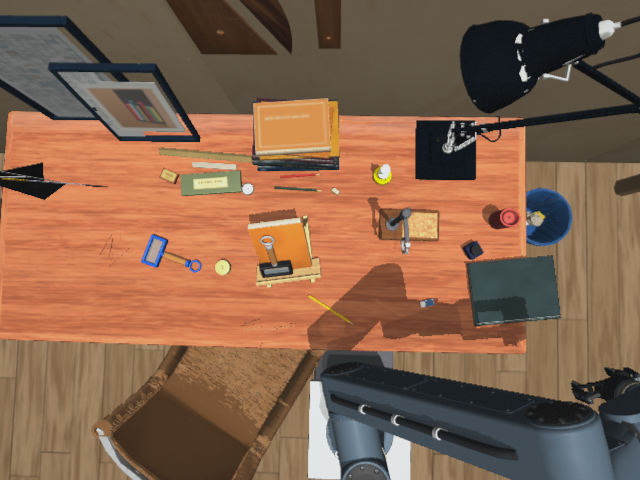

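Scene: the magnifier leans on the book (scene ~(288,275), top ~(270,255)), and the hanger's mast is at top ~(402,218). I'll enlarge both.

Run:
```python
import cv2,numpy as np
s=cv2.imread('pics/scene0.png');t=cv2.imread('pics/top0.png')
def c(im,x,y,w,h,k):
    o=cv2.resize(im[y:y+h,x:x+w],None,fx=k,fy=k,interpolation=cv2.INTER_CUBIC)
    for i in range(0,w,10):
        cv2.line(o,(i*k,0),(i*k,6 if (x+i)%50 else 14),(255,255,255),1)
        if (x+i)%20==0: cv2.putText(o,str(x+i),(i*k,24),0,.35,(255,255,255),1)
    for i in range(0,h,10):
        cv2.line(o,(0,i*k),(6,i*k),(255,255,255),1)
        if (y+i)%20==0: cv2.putText(o,str(y+i),(8,i*k+4),0,.35,(255,255,255),1)
    return o
a=np.hstack([c(t,240,210,80,60+20,5)[:300*1+100][:, :400],c(t,370,190,80,80,5)])
b=np.hstack([c(s,250,230,80,80,5),c(s,330,180,80,80,5)])
cv2.imwrite('pics/topc.png',a[:,:]);cv2.imwrite('pics/scc.png',b)
```

```text
(no output)
```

View pics/topc.png

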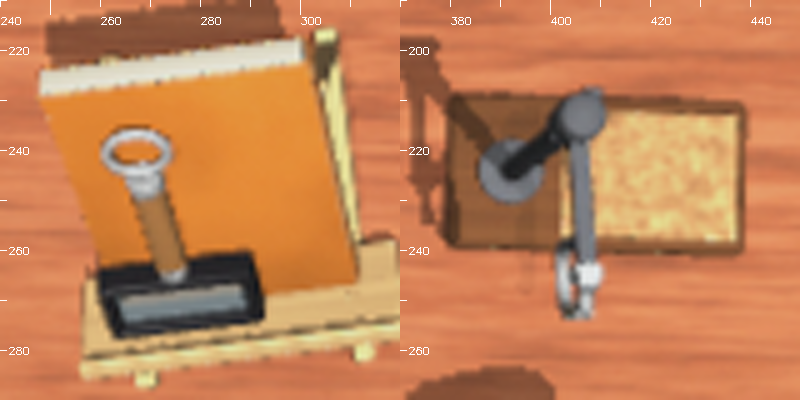

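View pics/scc.png

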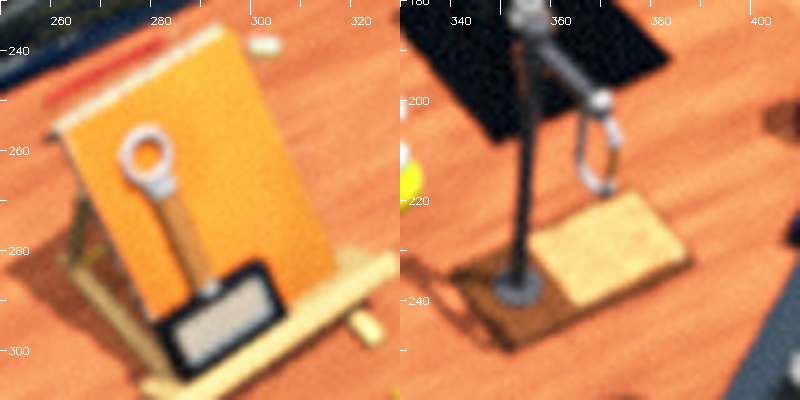

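Readings, in full-picture pixels:
- **Top view:** eye centre (267.4,240.6), frame centre (276.5,268.8), mast top (406.4,213), mast base (392,224.4), bar end (407.5,244.5). Foot corners are about (379.6,209), (438.4,210.4), (438,240.4) and (380,239.4).
- **Scene view:** eye (279.2,260.6), frame (294.7,293), bar end (370,200), mast base (353,237.6).

```bash
cat > h.py <<'E'
from station import *
import cv2,numpy as np
from scipy.spatial.transform import Rotation as Ro
np.set_printoptions(precision=4,suppress=True)
def ray(n,p):
    c=calibration(n);d=np.linalg.inv(c["camera_matrix"])@[p[0],p[1],1]
    R=np.array(c["R"]);return -R.T@c["t"],R.T@d
def atz(n,p,z):
    o,d=ray(n,p);return o+d*(z-o[2])/d[2]
def tri(*obs):
    A=[];b=[]
    for n,p in obs:
        o,d=ray(n,p);d/=np.linalg.norm(d);P=np.eye(3)-np.outer(d,d);A.append(P);b.append(P@o)
    x,r,*_=np.linalg.lstsq(np.vstack(A),np.hstack(b),rcond=None);return x,np.sqrt(r)
def proj(n,X):
    c=calibration(n);v=np.array(c["R"])@X+c["t"];v=np.array(c["camera_matrix"])@v;return v[:2]/v[2]
E
python3 - <<'E'
from h import *
e=tri(("top",(267.4,240.6)),("scene",(279.2,260.6)));l=tri(("top",(276.5,268.8)),("scene",(294.7,293)))
print("eye",e,"lens",l,np.linalg.norm(e[0]-l[0]),"exp .141")
d=e[0]-l[0];print("slope",np.degrees(np.arcsin(d[2]/np.linalg.norm(d))),"yaw",np.degrees(np.arctan2(d[1],d[0])))
# book top edge (front) & ledge
print("book edge",[atz("top",p,.22) for p in((248.2,229),(299.8,222.8))],[atz("scene",p,.22) for p in((262.4,256),(295,236.6))])
for p in((379.6,209),(438.4,210.4),(438,240.4),(380,239.4)):print("foot",atz("top",p,.014))
print("mast top",atz("top",(406.4,213),.325),"base",atz("top",(392,224.4),.02),atz("scene",(353,237.6),.018))
print("bar end",atz("top",(407.5,245),.306),atz("scene",(370,200),.302),tri(("top",(407.5,245)),("scene",(370,200))))
E
```

```text
eye (array([0.581 , 0.2754, 0.1899]), array([0.0014])) lens (array([0.501 , 0.2636, 0.0761]), array([0.0007])) 0.13956930439488613 exp .141
slope 54.57674784368417 yaw 8.380771607301718
book edge [array([0.6096, 0.3232, 0.22  ]), array([0.6294, 0.1824, 0.22  ])] [array([0.6087, 0.3256, 0.22  ]), array([0.6266, 0.1861, 0.22  ])]
foot [ 0.6976 -0.052   0.014 ]
foot [ 0.6967 -0.2383  0.014 ]
foot [ 0.6012 -0.2377  0.014 ]
foot [ 0.6005 -0.0548  0.014 ]
mast top [ 0.6495 -0.0909  0.325 ] base [ 0.6485 -0.0914  0.02  ] [ 0.6477 -0.0866  0.018 ]
bar end [ 0.5713 -0.0974  0.306 ] [ 0.5762 -0.0977  0.302 ] (array([ 0.572 , -0.0961,  0.3068]), array([0.0019]))
```

```bash
cat >> h.py <<'E'
def pose():
    s=sense();return np.array(s["tcp_pos"]),Ro.from_quat(s["tool_rot"])
def frame(tilt,yaw):  # tool tilted forward by tilt (deg), heading yaw (deg)
    return Ro.from_euler('z',yaw,degrees=True)*Ro.from_euler('x',180,degrees=True)*Ro.from_euler('y',tilt,degrees=True)
def rows(goals,p=None,R=None,step=.05,turn=.15):
    """goals: list of (pos,Rot,jaw[,step]); prints rounded tool-frame rows, carrying the rounding on"""
    if p is None:p,R=pose()
    out=[]
    for g in goals:
        P,Q,j=g[:3];st=g[3] if len(g)>3 else step
        n=max(1,int(np.ceil(max(np.linalg.norm(P-p)/st,(R.inv()*Q).magnitude()/turn))))
        for k in range(n,0,-1):
            d=np.round(R.inv().apply((P-p)/k),3);w=np.round((R.inv()*Q).as_rotvec()/k,3)
            out.append([*map(float,d),*map(float,w),j]);p=p+R.apply(d);R=R*Ro.from_rotvec(w)
    for i in range(0,len(out),8):print(str(out[i:i+8]).replace(' ',''))
    return p,R
YAW=8.3;H0=np.array([.5413,.2696,.1334])
def mag(el,yaw):  # magnifier axes: x_m at elevation el, heading yaw, z_m back and up
    return Ro.from_euler('z',yaw,degrees=True)*Ro.from_euler('y',-el,degrees=True)
E
python3 - <<'E'
from h import *
T=42;M=mag(55,YAW);F=frame(T,YAW)
print(F.as_matrix())
G=H0+M.apply([.005,0,0]); tcp=G+F.apply([0,0,.006]); print("tcp grasp",tcp,"dist to cover tip", .011+(tcp-H0)@M.apply([0,0,1]))
pre=tcp-F.apply([0,0,.09]);print("pre",pre)
p0,R0=pose()
rows([(np.array([.40,-.30,.36]),frame(0,15),-1),(np.array([.42,.05,.36]),frame(10,8.3),-1),(pre,F,-1)])
E
```

```text
[[ 0.7354  0.1444  0.6621]
 [ 0.1073 -0.9895  0.0966]
 [ 0.6691  0.     -0.7431]]
tcp grasp [0.5481 0.2706 0.133 ] dist to cover tip 0.005153779611288563
pre [0.4885 0.2619 0.1999]
[[0.031,-0.024,-0.02,-0.0,-0.0,0.018,-1],[0.031,-0.025,-0.02,-0.0,-0.0,0.018,-1],[0.03,-0.025,-0.02,-0.0,-0.0,0.018,-1],[0.03,-0.026,-0.02,-0.0,-0.0,0.017,-1],[0.03,-0.026,-0.02,-0.0,-0.0,0.018,-1],[0.029,-0.026,-0.02,-0.001,-0.0,0.017,-1],[0.029,-0.027,-0.019,-0.0,-0.0,0.018,-1],[0.028,-0.028,-0.02,-0.001,-0.0,0.017,-1]]
[[0.014,-0.042,0.0,-0.001,0.022,0.015,-1],[0.013,-0.042,0.0,-0.001,0.022,0.015,-1],[0.012,-0.042,0.001,-0.001,0.022,0.014,-1],[0.012,-0.042,0.001,-0.001,0.022,0.015,-1],[0.011,-0.042,0.001,-0.001,0.022,0.014,-1],[0.011,-0.042,0.001,-0.002,0.021,0.015,-1],[0.01,-0.043,0.001,-0.001,0.022,0.014,-1],[0.009,-0.043,0.001,-0.002,0.021,0.015,-1]]
[[0.012,-0.033,0.029,0.0,0.093,-0.0,-1],[0.009,-0.033,0.03,0.0,0.093,-0.0,-1],[0.006,-0.033,0.031,0.0,0.093,-0.0,-1],[0.003,-0.034,0.031,0.0,0.093,-0.0,-1],[-0.0,-0.033,0.031,0.0,0.093,-0.0,-1],[-0.004,-0.034,0.032,0.0,0.094,-0.0,-1]]
```

apply_moves:
  plan:
    - [0.031,-0.024,-0.02,0,0,0.018,-1]
    - [0.031,-0.025,-0.02,0,0,0.018,-1]
    - [0.03,-0.025,-0.02,0,0,0.018,-1]
    - [0.03,-0.026,-0.02,0,0,0.017,-1]
    - [0.03,-0.026,-0.02,0,0,0.018,-1]
    - [0.029,-0.026,-0.02,-0.001,0,0.017,-1]
    - [0.029,-0.027,-0.019,0,0,0.018,-1]
    - [0.028,-0.028,-0.02,-0.001,0,0.017,-1]

```text
t: 1.15
tcp_pos: [0.4006, -0.2987, 0.3611]
tool_rot: [0.991, 0.13, 0.0, 0.001]
force: [-0.1, -0.4, 0.0]
finger_gap: 1.001
gripper_force: 0.0
```

apply_moves:
  plan:
    - [0.014,-0.042,0,-0.001,0.022,0.015,-1]
    - [0.013,-0.042,0,-0.001,0.022,0.015,-1]
    - [0.012,-0.042,0.001,-0.001,0.022,0.014,-1]
    - [0.012,-0.042,0.001,-0.001,0.022,0.015,-1]
    - [0.011,-0.042,0.001,-0.001,0.022,0.014,-1]
    - [0.011,-0.042,0.001,-0.002,0.021,0.015,-1]
    - [0.01,-0.043,0.001,-0.001,0.022,0.014,-1]
    - [0.009,-0.043,0.001,-0.002,0.021,0.015,-1]

```text
t: 2.15
tcp_pos: [0.4196, 0.0512, 0.3602]
tool_rot: [0.994, 0.071, 0.087, -0.006]
force: [1.0, -0.4, -0.0]
finger_gap: 0.998
gripper_force: 0.0
```

apply_moves:
  plan:
    - [0.012,-0.033,0.029,0,0.093,0,-1]
    - [0.009,-0.033,0.03,0,0.093,0,-1]
    - [0.006,-0.033,0.031,0,0.093,0,-1]
    - [0.003,-0.034,0.031,0,0.093,0,-1]
    - [0,-0.033,0.031,0,0.093,0,-1]
    - [-0.004,-0.034,0.032,0,0.094,0,-1]
    - [0,0,0,0,0,0,-1]

```text
t: 3.02
tcp_pos: [0.4799, 0.2018, 0.2323]
tool_rot: [0.951, 0.059, 0.305, 0.004]
force: [-0.3, -0.6, 0.4]
finger_gap: 1.002
gripper_force: 0.0
```

Run:
```python
from h import *
print(sense()["q"])
T=42;M=mag(55,YAW);F=frame(T,YAW)
pre=H0+M.apply([.005,0,0])+F.apply([0,0,.006-.09]);
rows([(pre,F,-1)],step=.025,turn=.05)
```

```text
[ 0.2613  0.211   2.1135 -0.538   0.2416  2.1941]
[[-0.002,-0.02,0.011,0.019,0.039,0.0,-1],[-0.002,-0.02,0.011,0.018,0.038,0.0,-1],[-0.002,-0.019,0.012,0.019,0.039,0.001,-1]]
```

Run:
```python
from h import *
M=mag(55,YAW);F=frame(32,YAW)
g=H0+M.apply([.004,0,0])+F.apply([0,0,.0055]);print(g, .011+(g-H0)@M.apply([0,0,1]))
pre=g-F.apply([0,0,.08]);print(pre)
rows([(pre,F,-1)],step=.02,turn=.05)
```

```text
[0.5465 0.2704 0.132 ] 0.005937223306011616
[0.5045 0.2642 0.1999]
[[0.002,-0.015,0.011,0.014,-0.015,-0.001,-1],[0.002,-0.015,0.011,0.014,-0.015,-0.001,-1],[0.003,-0.015,0.011,0.014,-0.014,-0.001,-1],[0.002,-0.015,0.01,0.014,-0.015,-0.001,-1]]
```

apply_moves:
  plan:
    - [0.002,-0.015,0.011,0.014,-0.015,-0.001,-1]
    - [0.002,-0.015,0.011,0.014,-0.015,-0.001,-1]
    - [0.003,-0.015,0.011,0.014,-0.014,-0.001,-1]
    - [0.002,-0.015,0.01,0.014,-0.015,-0.001,-1]
    - [0,0,0,0,0,0,-1]

```text
t: 3.65
tcp_pos: [0.5062, 0.2651, 0.2011]
tool_rot: [0.958, 0.068, 0.276, -0.021]
force: [-0.7, 0.3, 1.0]
finger_gap: 1.0
gripper_force: 0.0
```

Run:
```python
from h import *
s=sense();print(s["q"],s["tcp_pos"],s["tool_rot"],frame(32,YAW).as_quat())
p,R=pose()
im=snapshot("wrist")[:,:,::-1].copy()
c=calibration("wrist");m=np.array(c["mount"])
def pw(X):
    v=np.linalg.inv(m)@[*R.inv().apply(X-p),1];v=np.array(c["camera_matrix"])@v[:3];return v[:2]/v[2]
M=mag(55,YAW)
for x in(-.071,-.042,0,.042,.07,.087):
    cv2.circle(im,tuple(int(a) for a in pw(H0+M.apply([x,0,0]))),3,(0,255,0),1)
cv2.imwrite("pics/w1.png",im)
M=mag(55,YAW);F=frame(32,YAW)
g=H0+M.apply([.004,0,0])+F.apply([0,0,.0055])
rows([(g,F,-1)],step=.015,turn=.05)
```

```text
[ 0.3489  0.3318  2.0006 -0.4007  0.2782  2.1335] [0.5062 0.2651 0.2011] [ 0.9584  0.0684  0.2762 -0.0207] [ 0.9587  0.0696  0.2749 -0.0199]
[[-0.0,0.0,0.013,-0.0,-0.0,-0.0,-1],[-0.0,0.0,0.014,-0.0,-0.0,-0.0,-1],[-0.0,0.0,0.013,-0.0,-0.001,-0.001,-1],[-0.001,0.0,0.014,-0.0,-0.0,-0.0,-1],[-0.0,0.0,0.013,-0.0,-0.001,-0.001,-1],[-0.001,0.0,0.014,-0.0,-0.0,-0.0,-1]]
```

View pics/w1.png

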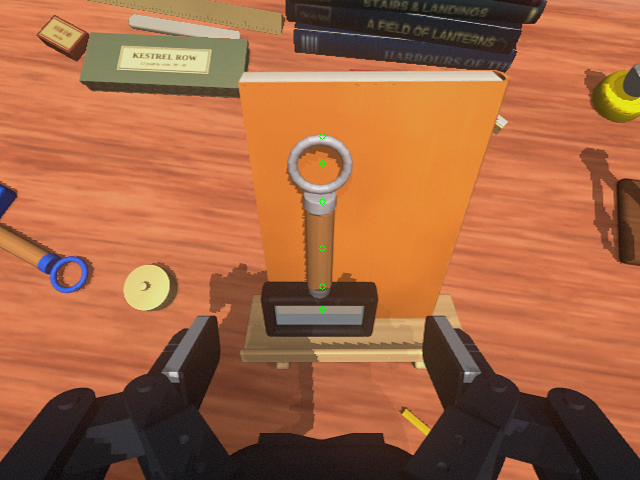

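Wrist view: the projected magnifier points fall on the real one (eye at (320,165), predicted (322,163)), so the pose is good to about 1.5 mm. Now approaching and gripping.

apply_moves:
  plan:
    - [0,-0.001,0.013,0,0,0,-0.4]
    - [0,0,0.014,0,0,0,-0.4]
    - [0,0,0.013,0,0,0,-0.4]
    - [0,0,0.014,0,0,0,-0.4]
    - [0,0,0.013,0,0,0,-0.4]
    - [-0.001,0,0.013,0,0,0,-0.4]

```text
t: 4.45
tcp_pos: [0.5464, 0.2706, 0.1331]
tool_rot: [0.958, 0.068, 0.276, -0.02]
force: [-0.1, 0.4, 0.4]
finger_gap: 0.7
gripper_force: 0.0
```

apply_moves:
  plan:
    - [0,0,0,0,0,0,1]
    - [0,0,0,0,0,0,1]
    - [0,0,0,0,0,0,1]
    - [0,0,0,0,0,0,1]
    - [0,0,0,0,0,0,1]
    - [0,0,0,0,0,0,1]
  force: 90

```text
t: 5.2
tcp_pos: [0.5463, 0.271, 0.1334]
tool_rot: [0.958, 0.068, 0.276, -0.02]
force: [1.1, -0.2, 0.9]
finger_gap: -0.002
gripper_force: 0.0
```

Run:
```python
from h import *
s=sense();print(s["q"],s["tcp_pos"],s["tool_rot"],s["force"])
p,R=pose();M=mag(55,YAW)
off=M.inv().apply(p-H0);print("tcp in mag",off)
q1=p+M.apply([.035,0,0]);q2=q1+M.apply([.02,0,.06])+[0,0,.02]
a=rows([(q1,R,1,.012),(q2,R,1,.02)])
```

```text
[ 0.3307  0.5044  1.9776 -0.7527  0.1446  2.4791] [0.5463 0.271  0.1334] [ 0.9584  0.0681  0.2763 -0.0204] [ 1.1278 -0.2467  0.9114]
tcp in mag [ 0.0029  0.0006 -0.0043]
[[0.011,-0.0,-0.005,0.0,0.0,0.0,1],[0.011,-0.0,-0.004,0.0,0.0,0.0,1],[0.01,-0.0,-0.005,0.0,0.0,0.0,1],[0.002,-0.0,-0.02,0.0,0.0,0.0,1],[0.001,-0.0,-0.02,0.0,0.0,0.0,1],[0.002,-0.0,-0.02,0.0,0.0,0.0,1],[0.001,-0.0,-0.02,0.0,0.0,0.0,1]]
```

The fingers closed fully, so the handle slipped out or was missed. Looking again before mending it.

apply_moves:
  plan:
    - [0,0,0,0,0,0,0]
    - [0,0,-0.008,0,0,0,-1]
    - [0,0,-0.015,0,0,0,-1]
    - [0,0,-0.02,0,0,0,-1]
    - [0,0,-0.02,0,0,0,-1]
    - [0,0,0,0,0,0,-1]

```text
t: 5.95
tcp_pos: [0.5131, 0.2663, 0.1877]
tool_rot: [0.958, 0.068, 0.277, -0.021]
force: [-0.4, 0.6, 0.1]
finger_gap: 0.999
gripper_force: 0.0
```

Run:
```python
from h import *
s=sense();print(s["q"],s["tcp_pos"])
p,R=pose()
im=snapshot("wrist")[:,:,::-1].copy()
t=snapshot("top")[:,:,::-1];sc=snapshot("scene")[:,:,::-1]
c=calibration("wrist");m=np.array(c["mount"])
def pw(X):
    v=np.linalg.inv(m)@[*R.inv().apply(X-p),1];v=np.array(c["camera_matrix"])@v[:3];return v[:2]/v[2]
M=mag(55,YAW)
for x in(-.071,-.042,0,.042,.07,.087):
    cv2.circle(im,tuple(int(a) for a in pw(H0+M.apply([x,0,0]))),3,(0,255,0),1)
k=lambda i,x,y:cv2.resize(i[y:y+80,x:x+80],(320,320),interpolation=cv2.INTER_CUBIC)
cv2.imwrite("pics/w2.png",np.hstack([cv2.resize(im,(480,360)),np.vstack([k(sc,250,230),np.zeros((40,320,3),np.uint8)])]))
```

```text
[ 0.3464  0.3654  2.002  -0.4566  0.244   2.1899] [0.5131 0.2663 0.1877]
```

View pics/w2.png

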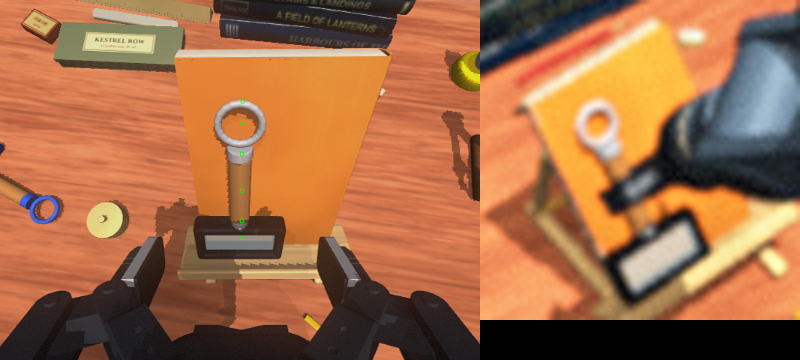

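The magnifier has not moved and still matches the prediction, so the fingers closed above the handle's axis. I'll go about 6 mm deeper, half closed, and watch the force.

Run:
```python
from h import *
p,R=pose();F=frame(32,YAW);t=np.array([.5463,.271,.1334])
rows([(t,F,.2,.016),(t+F.apply([0,0,.004]),F,.2)])
```

```text
[[0.0,-0.0,0.016,0.0,-0.001,-0.001,0.2],[0.0,-0.0,0.015,0.0,-0.0,-0.001,0.2],[0.0,-0.0,0.016,0.0,-0.001,-0.0,0.2],[0.0,-0.0,0.015,0.0,-0.0,-0.001,0.2],[0.0,-0.0,0.004,0.0,-0.0,0.0,0.2]]
```

apply_moves:
  plan:
    - [0,0,0.016,0,0,0,0.2]
    - [0,0,0.015,0,0,0,0.2]
    - [0,0,0.016,0,0,0,0.2]
    - [0,0,0.015,0,0,0,0.2]
    - [0,0,0.004,0,0,0,0.2]
    - [0,0,0.002,0,0,0,0.2]
    - [0,0,0,0,0,0,0.2]

```text
t: 6.98
tcp_pos: [0.5489, 0.2713, 0.1291]
tool_rot: [0.958, 0.068, 0.276, -0.02]
force: [0.3, -0.1, 0.1]
finger_gap: 0.401
gripper_force: 0.0
```

apply_moves:
  plan:
    - [0,0,0.001,0,0,0,0.4]
    - [0,0,0,0,0,0,0.45]
    - [0,0,0,0,0,0,0.6]
    - [0,0,0,0,0,0,0.7]
    - [0,0,0,0,0,0,0.8]
  force: 40

```text
t: 7.6
tcp_pos: [0.5495, 0.2714, 0.1282]
tool_rot: [0.958, 0.068, 0.276, -0.02]
force: [0.3, -0.3, -0.6]
finger_gap: 0.1
gripper_force: 0.0
```

Run:
```python
from h import *
p,R=pose();M=mag(55,YAW);print(M.inv().apply(p-H0))
im=snapshot("wrist")[:,:,::-1].copy();sc=snapshot("scene")[:,:,::-1].copy();t=snapshot("top")[:,:,::-1].copy()
S=5
def k(i,x,y,n,pts):
    o=cv2.resize(i[y:y+60,x:x+80],None,fx=S,fy=S,interpolation=cv2.INTER_CUBIC)
    for X,c in pts:
        u=(proj(n,X)-[x,y])*S; cv2.circle(o,tuple(int(a) for a in u),3,c,1)
    return o
pts=[(p,(255,0,255))]+[(H0+M.apply([x,0,0]),(0,255,0)) for x in(-.071,0,.07)]
cv2.imwrite("pics/w3.png",np.hstack([cv2.resize(im[160:460,120:520],(400,300)),k(sc,250,240,"scene",pts)]))
```

```text
[ 0.0006  0.0006 -0.0098]
```

View pics/w3.png

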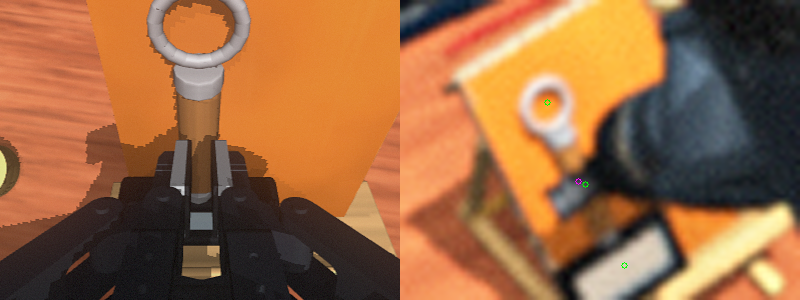

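The wrist view shows the pad tips about 13 mm or more short of the nominal TCP, still above the handle. I'll open a little and go deeper in steps, watching the force.

apply_moves:
  plan:
    - [0,0,-0.004,0,0,0,0.2]
    - [0,0,0,0,0,0,0.2]
    - [0,0,0.004,0,0,0,0.2]
    - [0,0,0.004,0,0,0,0.2]
    - [0,0,0.004,0,0,0,0.2]
    - [0,0,0,0,0,0,0.2]

```text
t: 8.5
tcp_pos: [0.5537, 0.2719, 0.1208]
tool_rot: [0.959, 0.068, 0.276, -0.02]
force: [0.7, 0.0, 0.1]
finger_gap: 0.404
gripper_force: 0.0
```

apply_moves:
  plan:
    - [0,0,0.002,0,0,0,0.2]
    - [0,0,0.001,0,0,0,0.2]
    - [0,0,0,0,0,0,0.2]

```text
t: 8.88
tcp_pos: [0.5553, 0.2722, 0.1188]
tool_rot: [0.958, 0.068, 0.276, -0.02]
force: [0.3, -0.4, -0.1]
finger_gap: 0.402
gripper_force: 0.0
```

Run:
```python
from h import *
p,R=pose();M=mag(55,YAW);print(M.inv().apply(p-H0),sense()["q"],sense()["force"])
```

```text
[-0.0038  0.0006 -0.02  ] [ 0.3269  0.5409  1.9675 -0.8851  0.125   2.6096] [ 0.3239 -0.426  -0.0834]
```

apply_moves:
  plan:
    - [0,0,0,0,0,0,0.5]
    - [0,0,0,0,0,0,0.6]
    - [0,0,0,0,0,0,0.75]
    - [0,0,0,0,0,0,0.8]
    - [0,0,0,0,0,0,0.8]
  force: 40

```text
t: 9.5
tcp_pos: [0.5547, 0.272, 0.1195]
tool_rot: [0.958, 0.068, 0.276, -0.02]
force: [-4.1, -1.0, 6.3]
finger_gap: 0.097
gripper_force: 3.6
```

Run:
```python
from h import *
p,R=pose();M=mag(55,YAW);print(M.inv().apply(p-H0))
im=snapshot("wrist")[:,:,::-1].copy();sc=snapshot("scene")[:,:,::-1].copy()
cv2.imwrite("pics/wr4.png",im);cv2.imwrite("pics/sc4.png",sc)
a=cv2.resize(im[200:400,240:400],(480,600),interpolation=cv2.INTER_CUBIC)
cv2.circle(a,(int((322-240)*3),int((288-200)*3)),4,(0,255,0),1)
b=cv2.resize(sc[235:310,260:300],(320,600),interpolation=cv2.INTER_CUBIC)
cv2.imwrite("pics/w4.png",np.hstack([a,b]))
```

```text
[-0.0036  0.0005 -0.0191]
```

View pics/w4.png

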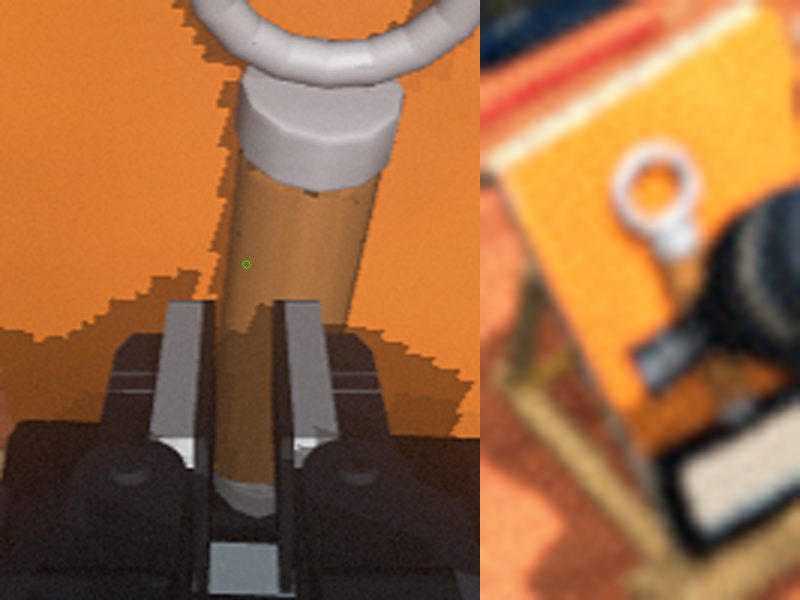

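The picture shows the pads still over the handle, with tips about 27 mm behind the reported TCP (85 mm opening against 206 px). Also, the eye has been nudged sideways to about (346,248). I'll open, back off at a lower tilt to stay clear of the wrist singularity, and re-measure the magnifier by colour.

Run:
```python
from h import *
p,R=pose();F=frame(26,YAW)
q=p-R.apply([0,0,.02]);t=p-R.apply([0,0,.075])
rows([(p,R,0),(p,R,-.4),(q,R,-.4,.01),(t,F,-.4,.02)],turn=.05)
```

```text
[[0.0,0.0,0.0,0.0,0.0,0.0,0],[0.0,0.0,0.0,0.0,0.0,0.0,-0.4],[0.0,0.0,-0.01,0.0,0.0,0.0,-0.4],[0.0,0.0,-0.01,0.0,0.0,0.0,-0.4],[0.0,0.0,-0.018,0.0,-0.036,-0.001,-0.4],[-0.001,-0.0,-0.018,0.0,-0.036,-0.001,-0.4],[-0.001,-0.0,-0.019,0.0,-0.036,-0.001,-0.4]]
```

apply_moves:
  plan:
    - [0,0,0,0,0,0,0]
    - [0,0,0,0,0,0,-0.4]
    - [0,0,-0.01,0,0,0,-0.4]
    - [0,0,-0.01,0,0,0,-0.4]
    - [0,0,-0.018,0,-0.036,-0.001,-0.4]
    - [-0.001,0,-0.018,0,-0.036,-0.001,-0.4]
    - [-0.001,0,-0.019,0,-0.036,-0.001,-0.4]
    - [0,0,0,0,0,0,-0.4]

```text
t: 10.6
tcp_pos: [0.5182, 0.2662, 0.1824]
tool_rot: [0.971, 0.07, 0.228, -0.016]
force: [0.4, -0.2, 0.5]
finger_gap: 0.705
gripper_force: 0.0
```

Run:
```python
from h import *
print(sense()["q"])
p,R=pose();M=mag(55,YAW)
im=snapshot("wrist")[:,:,::-1].copy()
c=calibration("wrist");m=np.array(c["mount"])
def pw(X):
    v=np.linalg.inv(m)@[*R.inv().apply(X-p),1];v=np.array(c["camera_matrix"])@v[:3];return v[:2]/v[2]
for x in(-.071,-.042,0,.042,.07,.087):
    u=pw(H0+M.apply([x,0,0]));print(x,u);cv2.circle(im,tuple(int(a) for a in u),3,(0,255,0),1)
cv2.imwrite("pics/w5.png",im)
```

```text
[ 0.3306  0.3792  1.9203 -0.2198  0.3963  1.9423]
-0.071 [321.261  309.9267]
-0.042 [321.3191 289.2447]
0 [321.4215 252.7715]
0.042 [321.5543 205.5173]
0.07 [321.667  165.4063]
0.087 [321.7482 136.4714]
```

View pics/w5.png

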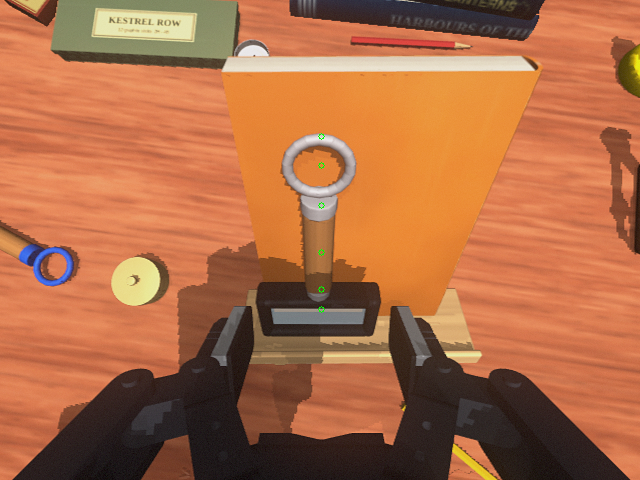

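Wrist view: the magnifier has rocked back to its original place (eye centre (319,166), predicted (321.7,165)). Approaching deeper, allowing for the short fingers.

Run:
```python
from h import *
p,R=pose();M=mag(55,YAW);F=frame(26,YAW)
g=H0+M.apply([-.011,.001,-.028]);print(g)
g1=g-F.apply([0,0,.009]);print(M.inv().apply(g1-H0))
a=g-F.apply([0,0,.065])
rows([(a,F,-.2,.02),(g1,F,-.1,.015)])
```

```text
[0.5576 0.273  0.1083]
[-0.0066  0.001  -0.0201]
[[0.004,-0.001,0.018,0.002,-0.006,-0.001,-0.2],[0.0,-0.0,0.014,0.0,0.0,-0.0,-0.1],[0.0,-0.0,0.014,0.0,0.0,-0.0,-0.1],[0.0,-0.0,0.014,0.0,0.0,-0.0,-0.1],[0.0,-0.0,0.014,0.0,0.0,-0.0,-0.1]]
```

apply_moves:
  plan:
    - [0.004,-0.001,0.018,0.002,-0.006,-0.001,-0.2]
    - [0,0,0.014,0,0,0,-0.1]
    - [0,0,0.014,0,0,0,-0.1]
    - [0,0,0.014,0,0,0,-0.1]
    - [0,0,0.014,0,0,0,-0.1]
    - [0,0,0.003,0,0,0,-0.1]
    - [0,0,0.003,0,0,0,0]
    - [0,0,0,0,0,0,0.1]

```text
t: 11.65
tcp_pos: [0.5551, 0.2726, 0.1108]
tool_rot: [0.972, 0.071, 0.224, -0.016]
force: [-0.0, 0.3, 0.3]
finger_gap: 0.451
gripper_force: 0.0
```

apply_moves:
  plan:
    - [0,0,0.002,0,0,0,0.2]
    - [0,0,0.001,0,0,0,0.3]
    - [0,0,0,0,0,0,0.4]
    - [0,0,0,0,0,0,0.45]
  force: 40

```text
t: 12.15
tcp_pos: [0.5564, 0.2727, 0.108]
tool_rot: [0.972, 0.071, 0.224, -0.016]
force: [0.6, 0.2, 0.2]
finger_gap: 0.277
gripper_force: 0.0
```

apply_moves:
  plan:
    - [0,0,0,0,0,0,0.6]
    - [0,0,0,0,0,0,0.7]
    - [0,0,0,0,0,0,0.75]
  force: 40

```text
t: 12.52
tcp_pos: [0.5563, 0.2728, 0.108]
tool_rot: [0.972, 0.071, 0.224, -0.016]
force: [-1.4, 0.6, 2.5]
finger_gap: 0.219
gripper_force: 39.3
```

Gripped at 19 mm width with 39 N, so it's on the handle. Firming the grip and lifting up the slope.

Run:
```python
from h import *
p,R=pose();M=mag(55,YAW);print(M.inv().apply(p-H0),sense()["q"])
q1=p+M.apply([.03,0,.004]);q2=q1+M.apply([.02,0,.06])
rows([(q1,R,1,.012),(q2,R,1,.025)])
```

```text
[-0.012  0.001 -0.027] [ 0.3154  0.5522  1.8907 -0.2898  0.2629  2.0044]
[[0.008,0.0,-0.006,0.0,0.0,0.0,1],[0.008,0.0,-0.006,0.0,0.0,0.0,1],[0.008,0.0,-0.006,0.0,0.0,0.0,1],[-0.004,0.0,-0.021,0.0,0.0,0.0,1],[-0.004,0.0,-0.021,0.0,0.0,0.0,1],[-0.003,0.0,-0.02,0.0,0.0,0.0,1]]
```

apply_moves:
  plan:
    - [0,0,0,0,0,0,1]
    - [0,0,0,0,0,0,1]
  force: 90

```text
t: 12.78
tcp_pos: [0.5562, 0.2727, 0.1082]
tool_rot: [0.972, 0.071, 0.224, -0.016]
force: [-2.6, 0.5, 5.8]
finger_gap: 0.196
gripper_force: 88.1
```

apply_moves:
  plan:
    - [0.008,0,-0.006,0,0,0,1]
    - [0.008,0,-0.006,0,0,0,1]
    - [0.008,0,-0.006,0,0,0,1]
    - [0,0,0,0,0,0,1]

```text
t: 13.28
tcp_pos: [0.5714, 0.2749, 0.136]
tool_rot: [0.972, 0.07, 0.225, -0.016]
force: [-0.6, -0.2, -0.3]
finger_gap: 0.199
gripper_force: 88.1
```

apply_moves:
  plan:
    - [-0.004,0,-0.021,0,0,0,1]
    - [-0.004,0,-0.021,0,0,0,1]
    - [-0.003,0,-0.02,0,0,0,1]
    - [0,0,-0.03,0,0,0,1]
    - [0,0,0,0,0,0,1]

```text
t: 13.9
tcp_pos: [0.5205, 0.2678, 0.2143]
tool_rot: [0.972, 0.071, 0.225, -0.017]
force: [-0.0, 0.4, -1.8]
finger_gap: 0.194
gripper_force: 88.2
```

```bash
cat >> h.py <<'E'
def wshot(name):
    p,R=pose();im=snapshot("wrist")[:,:,::-1].copy();cv2.imwrite(name,im);return p,R,im
def w2p(p,R,X):
    c=calibration("wrist");v=np.linalg.inv(np.array(c["mount"]))@[*R.inv().apply(X-p),1];v=np.array(c["camera_matrix"])@v[:3];return v[:2]/v[2]
E
python3 - <<'E'
from h import *
s=sense();print(s["q"],s["finger_gap"],s["gripper_force"],s["force"])
p,R,im=wshot("pics/w6.png")
sc=snapshot("scene")[:,:,::-1].copy();t=snapshot("top")[:,:,::-1].copy()
cv2.imwrite("pics/sc6.png",sc);cv2.imwrite("pics/t6.png",t)
# nominal: mag pose in tool from grasp
M=mag(55,YAW);F=frame(26,YAW);off=np.array([-.012,0,-.027])
Mn=R*F.inv()*M;o=p-Mn.apply(off)
for x in(.07,.087,.042,-.042,-.071):print(x,w2p(p,R,o+Mn.apply([x,0,0])))
# gray ring in wrist: circle fit
hsv=cv2.cvtColor(im,cv2.COLOR_BGR2HSV)
mk=((hsv[...,1]<45)&(hsv[...,2]>110)).astype(np.uint8)*255
n,l,st,ce=cv2.connectedComponentsWithStats(mk)
for i in range(1,n):
    if st[i,4]>150:print(st[i],ce[i])
E
```

```text
[ 0.3298  0.3284  1.8745 -0.1696  0.4963  1.8862] 0.1944867951802745 88.23782136663795 [-0.0093  0.4116 -1.7615]
0.07 [323.0549 204.1601]
0.087 [323.4053 157.0919]
0.042 [322.6251 261.8841]
-0.042 [321.8908 360.5134]
-0.071 [321.7364 381.2589]
[ 120    0  117   22 1200] [184.57     8.7708]
[242  60  33  29 689] [258.1045  74.8345]
[ 241   96  263   14 3597] [370.7217 102.5674]
[ 260  150  127  138 7428] [322.4565 216.4247]
[299 385  45   9 398] [320.7236 389.0302]
```

```bash
cat > fit.py <<'E'
from h import *
from scipy.optimize import least_squares
def ringfit(p,R,im,dbg=True):
    """pitch, x, z of the magnifier in the tool from the ring's outer left/right/top edges"""
    hsv=cv2.cvtColor(im,cv2.COLOR_BGR2HSV);mk=((hsv[...,1]<45)&(hsv[...,2]>105)).astype(np.uint8)
    n,l,st,ce=cv2.connectedComponentsWithStats(mk)
    i=l[[150,155,160,165,170,175,180,190,200],:][:,260:390];i=np.bincount(i[i>0]).argmax()
    ys,xs=np.where(l==i);obs=np.array([xs.min(),xs.max()+1,ys.min(),(xs[ys<ys.min()+3]).mean()]);print("obs",obs,st[i])
    M0=frame(26,YAW).inv()*mag(55,YAW);off=np.array([-.012,0,-.027])
    a=np.linspace(0,2*np.pi,120)
    def model(v):
        Mt=M0*Ro.from_rotvec([0,v[0],v[3]]);o=-M0.apply(off)+M0.apply([v[1],v[4] if len(v)>4 else 0,v[2]])
        ring=np.c_[.07+.020*np.cos(a),.020*np.sin(a),0*a]
        u=np.array([w2p(np.zeros(3),Ro.identity(),o+Mt.apply(x)) for x in ring]);return Mt,o,u
    def f(v):
        _,_,u=model([v[0],v[1],0,v[2]]);k=u[:,1].argmin()
        return np.r_[[u[:,0].min(),u[:,0].max(),u[:,1].min()]-obs[:3],v[2]*50,v[1]*2000]
    s=least_squares(f,[0,0,0]);print("pitch(deg),x(mm),yaw",np.degrees(s.x[0]),s.x[1]*1e3,np.degrees(s.x[2]),"res",s.fun)
    Mt,o,_=model([s.x[0],s.x[1],0,s.x[2]]);return Mt,o
E
python3 - <<'E'
from fit import *
p,R=pose();im=cv2.imread("pics/w6.png")
Mt,o=ringfit(p,R,im);print(o,Mt.as_matrix())
for x in (.042,-.098,-.071):print(x,w2p(np.zeros(3),Ro.identity(),o+Mt.apply([x,0,0])))
A=(R*Mt).apply([1,0,0]);print("el",np.degrees(np.arcsin(A[2])),"head",np.degrees(np.arctan2(A[1],A[0])))
C=p+R.apply(o+Mt.apply([.07,0,0]));L=p+R.apply(o+Mt.apply([-.071,0,0]));print("eye",C,"proj top",proj("top",C),"scene",proj("scene",C),"lens",L,proj("scene",L),proj("top",L))
for n,f,c in(("scene","pics/sc6.png",C),("top","pics/t6.png",C)):
    i=cv2.imread(f);u=proj(n,c).astype(int);h=cv2.cvtColor(i,cv2.COLOR_BGR2HSV)[u[1]-14:u[1]+14,u[0]-14:u[0]+14];m=(h[...,1]<60)&(h[...,2]>120)
    ys,xs=np.where(m);print(n,"grey bbox",xs.min()+u[0]-14,xs.max()+u[0]-14,ys.min()+u[1]-14,ys.max()+u[1]-14,len(xs))
E
```

```text
obs [260.     387.     150.     322.7451] [ 260  150  127  138 7475]
pitch(deg),x(mm),yaw 0.23566848763196463 -0.8420140469651812 -0.10430988959594155 res [-1.7811  1.7748 -0.5518 -0.091  -1.684 ]
[-0.0033  0.     -0.029 ] [[ 0.8766  0.0016 -0.4812]
 [ 0.0018 -1.      0.    ]
 [-0.4812 -0.0009 -0.8766]]
0.042 [322.821  262.9712]
-0.098 [321.3438 398.2369]
-0.071 [321.518  382.2852]
el 54.58169458478613 head 8.18200794975787
eye [0.5449 0.2708 0.2934] proj top [261.7137 252.4206] scene [283.491 249.225] lens [0.464  0.2592 0.1785] [299.7165 284.2158] [272.2484 282.402 ]
scene grey bbox 269 296 236 257 103
top grey bbox 255 269 247 261 117
```

The magnifier sits in the grip as planned (ring fit within 2 px, elevation 54.6°). Next is the staging pose in front of the gate.

```bash
cat >> h.py <<'E'
MT=frame(26,YAW).inv()*mag(55,YAW);OT=np.array([-.003,0,-.029])  # magnifier in the tool
MAST=np.array([.649,-.0905,0])
def tool_for(r,z,el,h,lat=0.,mast=MAST):
    """tool pose with eye_crown r m from the mast on the arm's line (heading h), height z, eye tipped up el"""
    Mw=mag(el,h);c=mast+Ro.from_euler('z',h,degrees=True).apply([-r,lat,z]);R=Mw*MT.inv()
    return c-Mw.apply([.087,0,0])-R.apply(OT),R
def crown():
    p,R=pose();return p+R.apply(OT+MT.apply([.087,0,0])),(R*MT)
E
python3 - <<'E'
from h import *
P,Q=tool_for(.156,.25,38,4.8);print(P)
p,R=pose()
rows([(P+[-.03,.15,.03],Q,1),(P,Q,1)],step=.03,turn=.05)
E
```

```text
[ 0.4327 -0.1087  0.1683]
[[-0.016,0.023,-0.006,-0.002,-0.033,0.007,1],[-0.016,0.023,-0.005,-0.002,-0.033,0.006,1],[-0.015,0.023,-0.005,-0.002,-0.032,0.007,1],[-0.016,0.023,-0.004,-0.002,-0.033,0.006,1],[-0.015,0.023,-0.004,-0.002,-0.032,0.007,1],[-0.015,0.024,-0.003,-0.002,-0.033,0.006,1],[-0.016,0.024,-0.002,-0.002,-0.032,0.007,1],[-0.015,0.024,-0.002,-0.002,-0.033,0.006,1]]
[[-0.015,0.024,-0.002,-0.002,-0.032,0.007,1],[0.002,0.025,0.005,0.0,-0.0,-0.0,1],[0.002,0.025,0.006,0.0,-0.0,-0.0,1],[0.002,0.025,0.005,0.0,-0.0,-0.0,1],[0.002,0.026,0.006,0.0,-0.0,-0.0,1],[0.002,0.025,0.005,0.0,-0.0,-0.0,1],[0.002,0.026,0.006,0.0,-0.0,-0.0,1]]
```

apply_moves:
  plan:
    - [-0.016,0.023,-0.006,-0.002,-0.033,0.007,1]
    - [-0.016,0.023,-0.005,-0.002,-0.033,0.006,1]
    - [-0.015,0.023,-0.005,-0.002,-0.032,0.007,1]
    - [-0.016,0.023,-0.004,-0.002,-0.033,0.006,1]
    - [-0.015,0.023,-0.004,-0.002,-0.032,0.007,1]
    - [-0.015,0.024,-0.003,-0.002,-0.033,0.006,1]
    - [-0.016,0.024,-0.002,-0.002,-0.032,0.007,1]
    - [-0.015,0.024,-0.002,-0.002,-0.033,0.006,1]

```text
t: 15.05
tcp_pos: [0.4158, 0.0654, 0.1991]
tool_rot: [0.995, 0.045, 0.094, -0.005]
force: [0.5, 0.6, -1.0]
finger_gap: 0.197
gripper_force: 88.2
```

apply_moves:
  plan:
    - [-0.015,0.024,-0.002,-0.002,-0.032,0.007,1]
    - [0.002,0.025,0.005,0,0,0,1]
    - [0.002,0.025,0.006,0,0,0,1]
    - [0.002,0.025,0.005,0,0,0,1]
    - [0.002,0.026,0.006,0,0,0,1]
    - [0.002,0.025,0.005,0,0,0,1]
    - [0.002,0.026,0.006,0,0,0,1]
    - [0,0,0,0,0,0,1]

```text
t: 16.05
tcp_pos: [0.4338, -0.1109, 0.1674]
tool_rot: [0.996, 0.04, 0.079, -0.003]
force: [-0.1, -0.0, -1.3]
finger_gap: 0.201
gripper_force: 88.3
```

Run:
```python
from h import *
s=sense();print(s["q"],s["finger_gap"],s["force"])
c,M=crown();print("crown",c,"el/head",M.as_euler('zyx',degrees=True))
p,R,im=wshot("pics/w7.png");sc=snapshot("scene")[:,:,::-1].copy();t=snapshot("top")[:,:,::-1].copy()
a=im.copy()
u=Ro.from_euler('z',4.8,degrees=True)
for r,z in((0,.325),(.087,.306),(.02,.306),(.096,.249),(.096,.211),(.06,.211)):
    X=MAST+u.apply([-r,0,z]);v=w2p(p,R,X);print(r,z,v);cv2.circle(a,tuple(int(q) for q in v),3,(0,255,0),1)
v=w2p(p,R,c);print("crown px",v);cv2.circle(a,tuple(int(q) for q in v),3,(255,0,255),1)
def k(i,n):
    o=cv2.resize(i[195:265,360:430],(280,280),interpolation=cv2.INTER_CUBIC) if n=="top" else cv2.resize(i[180:250,330:400],(280,280),interpolation=cv2.INTER_CUBIC)
    return o
cv2.imwrite("pics/w7v.png",np.hstack([a[:560,60:580],np.vstack([k(t,"top")[:240],k(sc,"scene")[:240]])]))
```

```text
[-0.5738  0.2936  2.0132  0.147   0.7147  0.8111] 0.200942331219327 [-0.126  -0.0095 -1.2795]
crown [ 0.4946 -0.106   0.2492] el/head [  5.8541 -37.9003   3.6272]
0 0.325 [  541.4865 15710.9554]
0.087 0.306 [ 296.0028 -718.8327]
0.02 0.306 [  276.4081 -2614.7915]
0.096 0.249 [312.2989 -89.309 ]
0.096 0.211 [314.7818  -8.3922]
0.06 0.211 [ 314.1381 -128.7436]
crown px [323.1251 159.2464]
```

View pics/w7v.png

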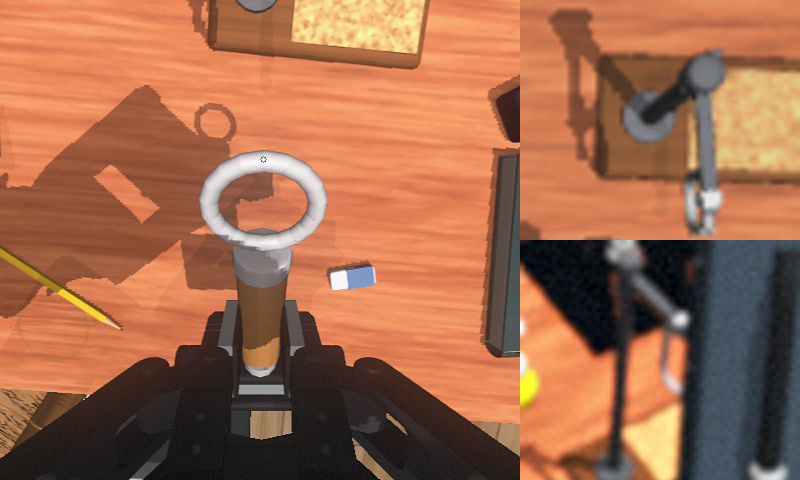

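Wrist view: the crown at crop (263,159) is where the model puts it, and the hook is just out of frame above. I'll get the arm's line from the top picture numerically.

Run:
```python
from h import *
t=np.mean([snapshot("top").astype(float) for _ in range(3)],0)
hsv=cv2.cvtColor(t.astype(np.uint8)[:,:,::-1].copy(),cv2.COLOR_BGR2HSV).astype(float)
pts=[]
for r in range(206,258):
    s=hsv[r,398:420,1];w=np.clip(120-s,0,80);
    if w.sum()>0:
        cx=398+(w*np.arange(22)).sum()/w.sum();X=atz("top",(cx+.0,r),.306);print(r,round(cx,2),round(w.sum()/80,1),np.round(X[:2],4),end=' | ')
        if 221<=r<=241:pts.append(X[:2])
pts=np.array(pts);k=np.polyfit(pts[:,0],pts[:,1],1);print("\nfit slope deg",np.degrees(np.arctan(k[0])),"y at mast",np.polyval(k,.649),"y at gate",np.polyval(k,.5533))
```

```text
207 408.04 0.9 [ 0.667  -0.0976] | 208 407.83 4.1 [ 0.6645 -0.0971] | 209 406.66 6.8 [ 0.6619 -0.0942] | 210 405.95 8.6 [ 0.6593 -0.0925] | 211 405.85 9.3 [ 0.6568 -0.0923] | 212 405.64 10.6 [ 0.6543 -0.0917] | 213 405.4 11.1 [ 0.6517 -0.0912] | 214 405.17 11.6 [ 0.6492 -0.0906] | 215 404.76 11.6 [ 0.6466 -0.0896] | 216 403.97 11.3 [ 0.6441 -0.0877] | 217 403.0 10.8 [ 0.6415 -0.0853] | 218 402.97 10.4 [ 0.639  -0.0853] | 219 402.98 9.0 [ 0.6364 -0.0853] | 220 403.21 7.2 [ 0.6339 -0.0859] | 221 404.26 5.8 [ 0.6315 -0.0886] | 222 404.56 4.9 [ 0.629  -0.0894] | 223 404.25 5.0 [ 0.6264 -0.0886] | 224 404.87 5.5 [ 0.6239 -0.0902] | 225 405.77 5.0 [ 0.6215 -0.0925] | 226 405.91 4.7 [ 0.6189 -0.0929] | 227 406.33 4.0 [ 0.6164 -0.0939] | 228 406.28 3.6 [ 0.6139 -0.0938] | 229 406.84 3.8 [ 0.6114 -0.0953] | 230 406.46 3.6 [ 0.6089 -0.0943] | 231 406.37 3.6 [ 0.6064 -0.0942] | 232 407.17 4.5 [ 0.6039 -0.0962] | 233 407.26 4.7 [ 0.6014 -0.0964] | 234 406.98 4.8 [ 0.5989 -0.0958] | 235 406.51 4.3 [ 0.5963 -0.0946] | 236 406.51 4.5 [ 0.5938 -0.0947] | 237 406.21 4.9 [ 0.5913 -0.0939] | 238 405.3 6.7 [ 0.5887 -0.0917] | 239 404.86 7.7 [ 0.5862 -0.0906] | 240 404.77 7.7 [ 0.5837 -0.0904] | 241 404.64 6.7 [ 0.5812 -0.0901] | 242 404.95 7.7 [ 0.5787 -0.0909] | 243 405.32 9.1 [ 0.5762 -0.0919] | 244 405.41 9.8 [ 0.5737 -0.0922] | 245 405.34 9.6 [ 0.5712 -0.092 ] | 246 405.09 9.2 [ 0.5687 -0.0914] | 247 405.01 7.2 [ 0.5662 -0.0912] | 248 404.77 5.9 [ 0.5636 -0.0907] | 249 404.88 5.7 [ 0.5612 -0.091 ] | 250 404.96 6.4 [ 0.5587 -0.0912] | 251 405.0 6.4 [ 0.5562 -0.0913] | 252 405.36 5.5 [ 0.5537 -0.0923] | 253 405.2 5.1 [ 0.5512 -0.0919] | 
fit slope deg 2.420220053048906 y at mast -0.09096642422437848 y at gate -0.09501127561246037
```

Run:
```python
from h import *
u=Ro.from_euler('z',5,degrees=True)
for r,z in((.096,.279),(.096,.249),(.096,.215),(.06,.215),(.087,.306)):print(r,z,proj("top",MAST+u.apply([-r,0,z])))
P,Q=tool_for(.145,.25,38,5.);P2,_=tool_for(.115,.25,38,5.)
a,b=rows([(P,Q,1),(P2,Q,1)],step=.015,turn=.03)
print("push");P3,_=tool_for(.078,.25,38,5.);rows([(P3,Q,1)],P2,Q,step=.006)
```

```text
0.096 0.279 [406.3766 252.4527]
0.096 0.249 [404.6534 252.7392]
0.096 0.215 [402.8056 253.0463]
0.06 0.215 [401.8095 239.8   ]
0.087 0.306 [407.7354 248.5905]
[[0.011,0.001,0.002,-0.0,-0.001,-0.003,1],[0.015,0.0,0.002,-0.0,-0.0,0.0,1],[0.014,0.0,0.003,-0.0,-0.0,0.0,1]]
push
[[0.005,-0.0,0.001,0.0,0.0,0.0,1],[0.005,-0.0,0.001,0.0,0.0,0.0,1],[0.005,0.0,0.001,0.0,0.0,0.0,1],[0.005,0.0,0.001,0.0,0.0,0.0,1],[0.006,0.0,0.001,0.0,0.0,0.0,1],[0.005,0.0,0.0,0.0,0.0,0.0,1],[0.006,0.0,0.001,0.0,0.0,0.0,1]]
```

apply_moves:
  plan:
    - [0.011,0.001,0.002,0,-0.001,-0.003,1]
    - [0.015,0,0.002,0,0,0,1]
    - [0.014,0,0.003,0,0,0,1]
    - [0,0,0,0,0,0,1]

```text
t: 16.85
tcp_pos: [0.4754, -0.1066, 0.168]
tool_rot: [0.996, 0.044, 0.079, -0.003]
force: [-0.9, 1.0, -0.5]
finger_gap: 0.197
gripper_force: 88.2
```

Run:
```python
from h import *
c,M=crown();u=Ro.from_euler('z',5,degrees=True);print("arm coords",u.inv().apply(c-MAST),M.as_euler('ZYX',degrees=True),sense()["force"])
P3,Q=tool_for(.080,.25,38,5.);rows([(P3,Q,1)],step=.006)
```

```text
arm coords [-0.1134 -0.0007  0.2498] [  5.0897 -38.11    -0.084 ] [-0.8822  0.9967 -0.5067]
[[0.005,-0.0,0.001,0.0,-0.0,0.0,1],[0.006,-0.0,0.001,0.0,-0.0,0.0,1],[0.005,-0.0,0.001,0.0,-0.0,0.0,1],[0.006,-0.0,0.001,0.0,-0.001,0.0,1],[0.005,-0.0,0.0,0.001,-0.0,0.0,1],[0.006,-0.001,0.001,0.0,-0.001,0.001,1]]
```

apply_moves:
  plan:
    - [0.005,0,0.001,0,0,0,1]
    - [0.006,0,0.001,0,0,0,1]
    - [0.005,0,0.001,0,0,0,1]

```text
t: 17.23
tcp_pos: [0.4899, -0.105, 0.1674]
tool_rot: [0.996, 0.043, 0.078, -0.003]
force: [-1.1, 0.1, -1.6]
finger_gap: 0.198
gripper_force: 88.3
```

apply_moves:
  plan:
    - [0.006,0,0.001,0,0,0,1]
    - [0.005,0,0,0,0,0,1]
    - [0.006,0,0.001,0,0,0,1]
    - [0,0,0,0,0,0,1]

```text
t: 17.73
tcp_pos: [0.5071, -0.1035, 0.168]
tool_rot: [0.996, 0.043, 0.079, -0.003]
force: [-2.0, -0.4, -1.4]
finger_gap: 0.196
gripper_force: 88.2
```

Run:
```python
from h import *
c,M=crown();u=Ro.from_euler('z',5,degrees=True);print("arm coords",u.inv().apply(c-MAST),M.as_euler('ZYX',degrees=True),sense()["force"],sense()["ft_torque"])
P3,Q=tool_for(.080,.224,38,5.);rows([(P3,Q,1)],step=.006)
p,R,im=wshot("pics/w8.png")
t=snapshot("top")[:,:,::-1];cv2.imwrite("pics/t8.png",t)
```

```text
arm coords [-0.0814 -0.0006  0.2498] [  4.9999 -38.0226  -0.0234] [-2.0428 -0.3959 -1.3641] [-0.1351  0.3764 -0.0815]
[[-0.001,-0.0,0.005,0.0,-0.0,-0.0,1],[-0.0,-0.0,0.005,0.0,-0.0,-0.0,1],[-0.001,-0.0,0.005,0.0,-0.0,-0.0,1],[-0.0,-0.0,0.005,0.0,-0.0,-0.0,1],[-0.001,-0.001,0.006,0.0,-0.0,-0.0,1]]
```

−2 N along x means the gate is being pushed. Lowering now.

apply_moves:
  plan:
    - [-0.001,0,0.005,0,0,0,1]
    - [0,0,0.005,0,0,0,1]
    - [-0.001,0,0.005,0,0,0,1]
    - [0,0,0,0,0,0,1]

```text
t: 18.32
tcp_pos: [0.5075, -0.1035, 0.1527]
tool_rot: [0.996, 0.043, 0.079, -0.003]
force: [-0.0, 0.5, -1.7]
finger_gap: 0.197
gripper_force: 88.3
```

apply_moves:
  plan:
    - [0,0,0.005,0,0,0,1]
    - [-0.001,0,0.004,0,0,0,1]
    - [0,0,0,0,0,0,1]

```text
t: 18.7
tcp_pos: [0.5075, -0.1033, 0.1436]
tool_rot: [0.996, 0.043, 0.078, -0.003]
force: [-0.0, -0.9, -1.1]
finger_gap: 0.201
gripper_force: 88.3
```

Run:
```python
from h import *
c,M=crown();u=Ro.from_euler('z',5,degrees=True);print("arm coords",u.inv().apply(c-MAST),M.as_euler('ZYX',degrees=True),sense()["force"],sense()["ft_torque"],sense()["q"])
p,R,im=wshot("pics/w9.png")
X=lambda r,z:w2p(p,R,MAST+u.apply([-r,0,z]))
print("hook px",X(.096,.279),X(.096,.249),X(.096,.215),X(.06,.215),X(.087,.3),"crown",w2p(p,R,c))
```

```text
arm coords [-0.0811 -0.0005  0.2253] [  4.9545 -38.0004   0.0095] [-0.0049 -0.8648 -1.0689] [ 0.0355  0.0839 -0.0043] [-0.4707  0.4188  1.8792  0.1268  0.714   0.923 ]
hook px [322.0979 250.9523] [321.4856 224.1167] [321.1873 211.0394] [321.1484  86.9771] [323.4205 182.7836] crown [323.1427 159.2519]
```

The force has fallen back to zero, so the gate has sprung shut. Now tipping the magnifier up about the seat.

Run:
```python
from h import *
g=[]
for el in(44,50,56,62,66):
    P,Q=tool_for(.080,.2245,el,5.);g.append((P,Q,1))
rows(g,turn=.06,step=.012)
```

```text
[[0.004,-0.0,0.004,0.0,0.052,-0.0,1],[0.004,-0.001,0.005,0.0,0.052,-0.001,1],[0.004,0.0,0.003,0.0,0.053,0.0,1],[0.004,0.0,0.004,0.0,0.052,0.0,1],[0.004,0.0,0.004,0.0,0.052,0.0,1],[0.004,0.0,0.004,0.0,0.053,0.0,1],[0.004,0.0,0.003,0.0,0.052,0.0,1],[0.003,0.0,0.004,0.0,0.052,0.0,1]]
[[0.003,0.0,0.002,0.0,0.035,0.0,1],[0.002,0.0,0.003,0.0,0.035,0.0,1]]
```

apply_moves:
  plan:
    - [0.004,0,0.004,0,0.052,0,1]
    - [0.004,-0.001,0.005,0,0.052,-0.001,1]
    - [0.004,0,0.003,0,0.053,0,1]
    - [0.004,0,0.004,0,0.052,0,1]

```text
t: 19.25
tcp_pos: [0.5271, -0.101, 0.1325]
tool_rot: [0.982, 0.043, 0.183, -0.007]
force: [-0.1, 0.6, -1.1]
finger_gap: 0.198
gripper_force: 88.2
```

apply_moves:
  plan:
    - [0.004,0,0.004,0,0.052,0,1]
    - [0.004,0,0.004,0,0.053,0,1]
    - [0.004,0,0.003,0,0.052,0,1]
    - [0.003,0,0.004,0,0.052,0,1]
    - [0.003,0,0.002,0,0.035,0,1]
    - [0.002,0,0.003,0,0.035,0,1]
    - [0,0,0,0,0,0,1]

```text
t: 20.12
tcp_pos: [0.5531, -0.0986, 0.1233]
tool_rot: [0.948, 0.041, 0.315, -0.014]
force: [-0.2, 0.6, -1.1]
finger_gap: 0.197
gripper_force: 88.3
```

Run:
```python
from h import *
c,M=crown();u=Ro.from_euler('z',5,degrees=True);print("arm coords",u.inv().apply(c-MAST),M.as_euler('ZYX',degrees=True),sense()["force"],sense()["ft_torque"],sense()["q"])
g=[]
for el in(70,76):
    P,Q=tool_for(.080,.2235,el,5.);g.append((P,Q,1))
rows(g,turn=.06,step=.012)
```

```text
arm coords [-0.0804  0.0003  0.224 ] [  4.9019 -65.7918   0.0737] [-0.2236  0.5783 -1.0958] [0.0122 0.3701 0.0223] [-0.6112  0.5139  2.1696  1.7181  0.4    -0.751 ]
[[0.003,0.0,0.003,-0.0,0.037,-0.0,1],[0.002,0.0,0.003,-0.0,0.036,-0.001,1],[0.004,0.0,0.004,-0.0,0.053,0.0,1],[0.004,0.0,0.003,-0.0,0.052,0.0,1]]
```

apply_moves:
  plan:
    - [0.003,0,0.003,0,0.037,0,1]
    - [0.002,0,0.003,0,0.036,0,1]
    - [0.004,0,0.004,0,0.053,0,1]
    - [0.004,0,0.003,0,0.052,0,1]
    - [0,0,0,0,0,0,1]

```text
t: 20.75
tcp_pos: [0.5714, -0.0967, 0.1216]
tool_rot: [0.916, 0.04, 0.398, -0.018]
force: [0.2, -0.7, -1.8]
finger_gap: 0.197
gripper_force: 88.2
```

Run:
```python
from h import *
c,M=crown();u=Ro.from_euler('z',5,degrees=True);print("arm coords",u.inv().apply(c-MAST),M.as_euler('ZYX',degrees=True),sense()["force"],sense()["ft_torque"],sense()["q"])
P,Q=tool_for(.079,.222,80,5.)
rows([(P,Q,1)],turn=.04,step=.012)
```

```text
arm coords [-0.08    0.0004  0.2236] [  4.6776 -75.9487   0.3598] [ 0.1692 -0.6914 -1.7986] [-0.0081  0.4738  0.005 ] [-0.6583  0.6217  2.2516  2.1652  0.643  -1.2634]
[[0.002,0.0,0.003,-0.001,0.035,-0.0,1],[0.003,0.001,0.004,-0.0,0.036,-0.001,1]]
```

apply_moves:
  plan:
    - [0.002,0,0.003,0,0.035,0,1]
    - [0.003,0,0.004,0,0.036,0,1]
    - [0,0,0,0,0,0,1]

```text
t: 21.12
tcp_pos: [0.5804, -0.0959, 0.1212]
tool_rot: [0.901, 0.04, 0.431, -0.019]
force: [0.5, -0.2, -0.2]
finger_gap: 0.196
gripper_force: 88.3
```

apply_moves:
  plan:
    - [0,0,0,0,0,0,1]
    - [0,0,0,0,0,0,0.58]
    - [0,0,0,0,0,0,0.55]
    - [0,0,0,0,0,0,0.52]
    - [0,0,0,0,0,0,0.48]
    - [0,0,0,0,0,0,0.4]
    - [0,0,0,0,0,0,0.3]
    - [0,0,0,0,0,0,0.3]
  force: 20

```text
t: 22.12
tcp_pos: [0.5802, -0.096, 0.1214]
tool_rot: [0.901, 0.04, 0.431, -0.019]
force: [-0.8, -0.0, -0.2]
finger_gap: 0.352
gripper_force: 0.0
```

Run:
```python
from h import *
s=sense();print(s["finger_gap"],s["gripper_force"],s["force"],s["q"])
p,R,im=wshot("pics/w10.png")
u=Ro.from_euler('z',5,degrees=True)
# expected ring outline if hanging plumb at the seat vs where grey is
M=mag(90,5);o=MAST+u.apply([-.078,0,.222])-M.apply([.087,0,0])
a=np.linspace(0,2*np.pi,60);U=np.array([w2p(p,R,o+M.apply([.07+.02*np.cos(t),.02*np.sin(t),0])) for t in a]);print("plumb ring bbox",U.min(0),U.max(0))
h=cv2.cvtColor(im,cv2.COLOR_BGR2HSV);mk=((h[...,1]<45)&(h[...,2]>105)).astype(np.uint8)
n,l,st,ce=cv2.connectedComponentsWithStats(mk)
for i in range(1,n):
    if st[i,4]>200:print(st[i],ce[i])
sc=snapshot("scene")[:,:,::-1];cv2.imwrite("pics/sc10.png",sc);cv2.imwrite("pics/t10.png",snapshot("top")[:,:,::-1])
```

```text
0.35182588680787763 0.0 [-0.8188 -0.0076 -0.2016] [-0.6717  0.6781  2.2763  2.2558  0.7648 -1.3847]
plumb ring bbox [261.2109 150.4694] [388.3207 232.9376]
[ 485    0   73   54 1943] [512.948   25.0268]
[191   2  22  35 201] [203.7065  20.2537]
[469  65  32  32 645] [484.4434  81.7767]
[ 260  154  126  124 6752] [323.6903 212.2562]
[249 301  34  56 740] [270.3    327.5365]
[359 301  35  56 747] [371.5783 327.6319]
```

The ring sits where a plumb-hanging ring should be (cols 260–386, predicted 261–388), so it hangs from the hook. Opening and withdrawing.

apply_moves:
  plan:
    - [0,0,0,0,0,0,0]
    - [0,0,0,0,0,0,-0.5]
    - [0,0,0,0,0,0,-1]
    - [0,0,-0.01,0,0,0,-1]
    - [0,0,-0.02,0,0,0,-1]
    - [0,0,-0.03,0,0,0,-1]
    - [0,0,-0.03,0,0,0,-1]
    - [0,0,-0.03,0,0,0,-1]

```text
t: 23.28
tcp_pos: [0.4859, -0.1037, 0.1973]
tool_rot: [0.901, 0.04, 0.431, -0.019]
force: [-0.2, 0.3, 0.6]
finger_gap: 1.006
gripper_force: 0.0
```

```bash
cat >> h.py <<'E'
def push(qd,r=.068,back=.040,gap=0.,T=25,h=0):
    """tool pose with the shut fingers against the bar's side at arm angle qd (deg), gap m clear of it"""
    q=np.radians(qd);out=np.array([-np.sin(q),-np.cos(q),0]);n=np.array([np.cos(q),-np.sin(q),0])
    L=.005+.0145*abs(n[1])+.011*abs(n[0])+gap;R=frame(T,h)
    return MAST+out*r-n*L+[0,0,.300]+R.apply([0,0,back]),R
E
python3 - <<'E'
from h import *
s=sense();print(s["q"],s["force"])
p,R,im=wshot("pics/w11.png");sc=snapshot("scene")[:,:,::-1];cv2.imwrite("pics/sc11.png",sc)
u=Ro.from_euler('z',5,degrees=True);M=mag(90,5);o=MAST+u.apply([-.078,0,.222])-M.apply([.087,0,0])
a=np.linspace(0,2*np.pi,60);U=np.array([w2p(p,R,o+M.apply([.07+.02*np.cos(t),.02*np.sin(t),0])) for t in a]);print("plumb ring bbox",U.min(0),U.max(0),"lens",w2p(p,R,o+M.apply([-.071,0,0])),w2p(p,R,o+M.apply([-.071,.048,0])))
h=cv2.cvtColor(im,cv2.COLOR_BGR2HSV);mk=((h[...,1]<45)&(h[...,2]>105)).astype(np.uint8)
n,l,st,ce=cv2.connectedComponentsWithStats(mk)
for i in range(1,n):
    if st[i,4]>200:print(st[i],ce[i])
P,Q=push(85,gap=.035);print(P)
rows([(P+[-.10,.03,.03],Q,.5),(P,Q,1,.03)],turn=.04,step=.03)
E
```

```text
[-0.9286  0.4245  2.4378  1.8923  0.7723 -1.2276] [-0.1854  0.2684  0.6469]
plumb ring bbox [292.0469 133.8203] [355.0111 180.1061] lens [322.4879 265.3465] [272.987  265.2873]
[ 309    0   28   74 1341] [321.5891  40.6562]
[ 448    0   66   70 1827] [471.1319  32.879 ]
[294  73  19  15 222] [304.1126  79.8604]
[437  77  24  24 373] [449.3244  89.9786]
[295 111  19  17 249] [305.3815 118.739 ]
[294 136  60  30 621] [326.1787 146.4589]
[304 167  44  34 812] [324.0406 182.4938]
[161 316  49  67 982] [183.6823 348.8971]
[433 316  49  67 980] [458.6143 349.6541]
[ 0.5933 -0.0412  0.2637]
[[0.007,-0.008,-0.004,-0.004,-0.038,0.006,0.5],[0.007,-0.008,-0.004,-0.004,-0.038,0.006,0.5],[0.007,-0.008,-0.005,-0.004,-0.038,0.006,0.5],[0.006,-0.008,-0.005,-0.005,-0.038,0.006,0.5],[0.006,-0.008,-0.005,-0.004,-0.038,0.006,0.5],[0.006,-0.008,-0.005,-0.005,-0.038,0.006,0.5],[0.006,-0.007,-0.006,-0.004,-0.038,0.005,0.5],[0.005,-0.008,-0.006,-0.005,-0.038,0.006,0.5]]
[[0.005,-0.007,-0.006,-0.004,-0.038,0.005,0.5],[0.005,-0.008,-0.006,-0.005,-0.038,0.006,0.5],[0.005,-0.007,-0.007,-0.004,-0.038,0.005,0.5],[0.004,-0.008,-0.006,-0.005,-0.038,0.006,0.5],[0.02,0.008,0.017,0.0,-0.0,-0.0,1],[0.019,0.007,0.017,0.0,-0.0,-0.0,1],[0.02,0.008,0.018,0.0,-0.0,-0.0,1],[0.019,0.007,0.017,0.0,-0.0,-0.0,1]]
```

Still hanging plumb: the ring is at cols 294–354, predicted 292–355. Moving to the far side of the bar.

apply_moves:
  plan:
    - [0.007,-0.008,-0.004,-0.004,-0.038,0.006,0.5]
    - [0.007,-0.008,-0.004,-0.004,-0.038,0.006,0.5]
    - [0.007,-0.008,-0.005,-0.004,-0.038,0.006,0.5]
    - [0.006,-0.008,-0.005,-0.005,-0.038,0.006,0.5]
    - [0.006,-0.008,-0.005,-0.004,-0.038,0.006,0.5]
    - [0.006,-0.008,-0.005,-0.005,-0.038,0.006,0.5]
    - [0.006,-0.007,-0.006,-0.004,-0.038,0.005,0.5]
    - [0.005,-0.008,-0.006,-0.005,-0.038,0.006,0.5]

```text
t: 24.38
tcp_pos: [0.4918, -0.0399, 0.2607]
tool_rot: [0.957, 0.014, 0.289, -0.008]
force: [-0.1, 0.5, -0.4]
finger_gap: 0.253
gripper_force: 0.0
```

apply_moves:
  plan:
    - [0.005,-0.007,-0.006,-0.004,-0.038,0.005,1]
    - [0.005,-0.008,-0.006,-0.005,-0.038,0.006,1]
    - [0.005,-0.007,-0.007,-0.004,-0.038,0.005,1]
    - [0.004,-0.008,-0.006,-0.005,-0.038,0.006,1]
    - [0,0,0,0,0,0,1]

```text
t: 25.0
tcp_pos: [0.4959, -0.0099, 0.2925]
tool_rot: [0.976, 0.002, 0.217, -0.001]
force: [-0.5, -0.6, 0.2]
finger_gap: -0.001
gripper_force: 0.0
```

Run:
```python
from h import *
s=sense();print(s["q"],s["force"])
P,Q=push(85,gap=.035);print(P,Q.as_quat())
P2,_=push(85,gap=.004)
rows([(P+[-.05,.015,.01],Q,1),(P,Q,1,.025),(P2,Q,1,.01)],turn=.05,step=.025)
```

```text
[-0.3461  0.0631  1.9575  0.2244  0.72    1.0807] [-0.5444 -0.5714  0.2443]
[ 0.5933 -0.0412  0.2637] [0.9763 0.     0.2164 0.    ]
[[0.012,0.006,0.012,-0.001,-0.0,0.001,1],[0.011,0.005,0.013,-0.001,-0.001,0.002,1],[0.012,0.005,0.012,-0.001,-0.0,0.001,1],[0.014,0.005,0.01,-0.0,-0.0,0.0,1],[0.014,0.005,0.01,-0.0,-0.0,0.0,1],[0.013,0.005,0.01,-0.0,-0.0,0.0,1],[0.001,0.008,0.0,-0.0,-0.0,0.0,1],[0.001,0.008,0.0,-0.0,-0.0,0.0,1]]
[[0.0,0.008,0.001,-0.0,-0.0,0.0,1],[0.001,0.007,0.0,-0.0,-0.0,0.0,1]]
```

apply_moves:
  plan:
    - [0.012,0.006,0.012,-0.001,0,0.001,1]
    - [0.011,0.005,0.013,-0.001,-0.001,0.002,1]
    - [0.012,0.005,0.012,-0.001,0,0.001,1]
    - [0.014,0.005,0.01,0,0,0,1]
    - [0.014,0.005,0.01,0,0,0,1]
    - [0.013,0.005,0.01,0,0,0,1]

```text
t: 25.75
tcp_pos: [0.5935, -0.0427, 0.2632]
tool_rot: [0.976, -0.001, 0.216, 0.0]
force: [-0.1, -0.0, -0.1]
finger_gap: -0.003
gripper_force: 0.0
```

apply_moves:
  plan:
    - [0.001,0.008,0,0,0,0,1]
    - [0.001,0.008,0,0,0,0,1]
    - [0,0.008,0.001,0,0,0,1]
    - [0.001,0.007,0,0,0,0,1]
    - [0,0,0,0,0,0,1]

```text
t: 26.38
tcp_pos: [0.5951, -0.0739, 0.2641]
tool_rot: [0.976, -0.002, 0.216, 0.001]
force: [0.8, -0.5, -1.0]
finger_gap: -0.002
gripper_force: 0.0
```

Run:
```python
from h import *
s=sense();print(s["q"],s["force"])
g=[(*push(q,gap=0,r=.066),1) for q in range(80,-5,-7)]
rows(g,turn=.05,step=.0125)
```

```text
[-0.4007  0.2662  1.7832  0.2546  0.7026  1.0115] [ 0.8002 -0.4568 -0.9791]
[[0.002,0.007,0.001,0.002,0.001,-0.003,1],[-0.001,0.008,-0.0,0.0,-0.0,-0.0,1],[0.0,0.008,-0.0,0.0,-0.0,-0.0,1],[0.001,0.008,0.0,0.0,-0.0,-0.0,1],[0.002,0.008,0.001,0.0,-0.0,-0.0,1],[0.003,0.008,0.002,0.0,-0.0,-0.0,1],[0.004,0.008,0.002,0.0,-0.0,-0.0,1],[0.005,0.007,0.002,0.0,-0.0,-0.0,1]]
[[0.006,0.006,0.003,0.0,-0.0,-0.0,1],[0.007,0.006,0.003,0.0,-0.0,-0.0,1],[0.008,0.004,0.004,0.0,-0.0,-0.0,1],[0.009,0.004,0.004,0.0,-0.0,-0.0,1],[0.007,0.002,0.003,0.0,-0.0,-0.0,1]]
```

apply_moves:
  plan:
    - [0.002,0.007,0.001,0.002,0.001,-0.003,1]
    - [-0.001,0.008,0,0,0,0,1]
    - [0,0.008,0,0,0,0,1]
    - [0.001,0.008,0,0,0,0,1]

```text
t: 26.88
tcp_pos: [0.5971, -0.1044, 0.2634]
tool_rot: [0.976, 0.0, 0.216, -0.001]
force: [0.7, 3.0, -0.5]
finger_gap: -0.003
gripper_force: 1.3
```

apply_moves:
  plan:
    - [0.002,0.008,0.001,0,0,0,1]
    - [0.003,0.008,0.002,0,0,0,1]
    - [0.004,0.008,0.002,0,0,0,1]
    - [0.005,0.007,0.002,0,0,0,1]

```text
t: 27.38
tcp_pos: [0.6128, -0.1353, 0.2628]
tool_rot: [0.976, 0.0, 0.216, -0.001]
force: [0.2, 3.6, -0.2]
finger_gap: 0.0
gripper_force: 1.3
```

Run:
```python
from h import *
s=sense();print(s["q"],s["force"],s["tcp_pos"])
t=snapshot("top")[:,:,::-1];cv2.imwrite("pics/t12.png",t)
for q in(28,20,0):
    d=Ro.from_euler('z',90-q,degrees=True);print(q,push(q)[0])
g=[(*push(q,gap=0,r=.066),1) for q in (25,18,12,6,1,-3)]
rows(g,turn=.05,step=.0125)
```

```text
[-0.5046  0.3122  1.7153  0.3044  0.7522  0.8802] [ 0.175   3.56   -0.2178] [ 0.6128 -0.1353  0.2628]
28 [ 0.615  -0.1404  0.2637]
20 [ 0.6236 -0.1475  0.2637]
0 [ 0.6499 -0.1585  0.2637]
[[0.005,0.005,0.002,0.0,0.0,0.0,1],[0.007,0.005,0.003,0.0,0.0,0.0,1],[0.007,0.004,0.003,0.0,0.0,0.0,1],[0.007,0.004,0.003,0.0,0.0,0.0,1],[0.006,0.001,0.003,0.0,0.0,0.0,1],[0.004,0.002,0.002,0.0,0.0,0.0,1]]
```

apply_moves:
  plan:
    - [0.005,0.005,0.002,0,0,0,1]
    - [0.007,0.005,0.003,0,0,0,1]
    - [0.007,0.004,0.003,0,0,0,1]

```text
t: 27.8
tcp_pos: [0.6336, -0.1494, 0.2636]
tool_rot: [0.976, 0.0, 0.216, -0.0]
force: [-1.4, 2.0, -0.3]
finger_gap: -0.002
gripper_force: 1.2
```

apply_moves:
  plan:
    - [0.007,0.004,0.003,0,0,0,1]
    - [0.006,0.001,0.003,0,0,0,1]
    - [0.004,0.002,0.002,0,0,0,1]
    - [0,0,0,0,0,0,1]

```text
t: 28.3
tcp_pos: [0.6496, -0.155, 0.2637]
tool_rot: [0.977, 0.001, 0.213, -0.001]
force: [-13.6, 2.8, 7.4]
finger_gap: -0.0
gripper_force: 6.7
```

Run:
```python
from h import *
s=sense();print(s["q"],s["force"],s["tcp_pos"])
R=pose()[1];print("+3mm x in tool",R.inv().apply([.003,0,0]))
```

```text
[-0.5031  0.3699  1.6156  0.2887  0.7964  0.8998] [-13.5852   2.8348   7.3814] [ 0.6496 -0.155   0.2637]
+3mm x in tool [0.0027 0.     0.0013]
```

13.6 N against the stop, so the arm is home. Backing off.

Run:
```python
from h import *
p,R=pose()
rows([(p+[-.02,.0,0],R,1,.006),(p+[-.16,.0,.06],R,1,.03)])
```

```text
[[-0.005,-0.0,-0.002,0.0,0.0,0.0,1],[-0.004,-0.0,-0.002,0.0,0.0,0.0,1],[-0.005,-0.0,-0.002,0.0,0.0,0.0,1],[-0.004,-0.0,-0.002,0.0,0.0,0.0,1],[-0.017,-0.0,-0.019,0.0,0.0,0.0,1],[-0.017,-0.0,-0.019,0.0,0.0,0.0,1],[-0.017,-0.0,-0.019,0.0,0.0,0.0,1],[-0.017,-0.0,-0.019,0.0,0.0,0.0,1]]
[[-0.017,-0.0,-0.019,0.0,0.0,0.0,1],[-0.017,-0.001,-0.018,0.0,0.0,0.0,1]]
```

apply_moves:
  plan:
    - [-0.005,0,-0.002,0,0,0,1]
    - [-0.004,0,-0.002,0,0,0,1]
    - [-0.005,0,-0.002,0,0,0,1]
    - [-0.004,0,-0.002,0,0,0,1]
    - [-0.017,0,-0.019,0,0,0,1]
    - [-0.017,0,-0.019,0,0,0,1]
    - [-0.017,0,-0.019,0,0,0,1]
    - [-0.017,0,-0.019,0,0,0,1]

```text
t: 29.3
tcp_pos: [0.5383, -0.1564, 0.3042]
tool_rot: [0.976, 0.0, 0.217, 0.0]
force: [-0.3, 0.3, 1.4]
finger_gap: -0.002
gripper_force: 0.0
```

apply_moves:
  plan:
    - [-0.017,0,-0.019,0,0,0,1]
    - [-0.017,0,-0.018,0,0,0,1]
    - [-0.02,0,-0.02,0,0,0,1]
    - [0,0,0,0,0,0,1]
    - [0,0,0,0,0,0,1]
    - [0,0,0,0,0,0,1]
    - [0,0,0,0,0,0,1]
    - [0,0,0,0,0,0,1]

```text
t: 30.3
tcp_pos: [0.4662, -0.1562, 0.3323]
tool_rot: [0.976, 0.001, 0.216, -0.0]
force: [-0.2, 0.3, -0.5]
finger_gap: 0.004
gripper_force: 0.0
```

Run:
```python
from h import *
s=sense();print(s["t"],s["force"])
t=snapshot("top")[:,:,::-1].copy();cv2.imwrite("pics/t13.png",t);sc=snapshot("scene")[:,:,::-1].copy();cv2.imwrite("pics/sc13.png",sc)
for q in(0,6,12):
    a=np.radians(q);o=np.array([-np.sin(a),-np.cos(a),0])
    print(q,"bar end/mid top px",proj("top",MAST+o*.085+[0,0,.306]),proj("top",MAST+o*.05+[0,0,.306]),"seat scene",proj("scene",MAST+o*.078+[0,0,.222]),"lens scene",proj("scene",MAST+o*.078+[0,0,.064]),"eye top",proj("top",MAST+o*.078+[0,0,.205]))
h=cv2.cvtColor(t,cv2.COLOR_BGR2HSV).astype(int)
for c in(415,420,425,430,435,440,445):
    print(c,"".join("#" if h[r,c,1]<90 else "." for r in range(200,235)),end="\n")
# motion check
b=snapshot("scene")[:,:,::-1]
for _ in range(4):
    d=cv2.absdiff(snapshot("scene")[:,:,::-1].copy(),sc);print("scene diff near magnifier",d[185:260,345:400].mean(),(d[185:260,345:400]>60).sum())
```

```text
30.3 [-0.1616  0.259  -0.5033]
0 bar end/mid top px [439.154  214.7309] [425.1183 214.4574] seat scene [373.0961 195.5078] lens scene [370.1308 222.3259] eye top [428.2538 218.7787]
6 bar end/mid top px [438.9404 218.2528] [424.9889 216.5267] seat scene [374.2089 196.8724] lens scene [371.1685 223.6665] eye top [428.07   221.7397]
12 bar end/mid top px [438.3548 221.732 ] [424.6412 218.5702] seat scene [375.1303 198.3122] lens scene [372.0258 225.0804] eye top [427.5739 224.6642]
415 ..........###########..............
420 ........###########################
425 ............###########.........###
430 ............##############.........
435 ............########...............
440 ..............####.................
445 ...................................
scene diff near magnifier 3.8342626262626265 0
scene diff near magnifier 3.8763636363636365 0
scene diff near magnifier 4.122989898989899 1
scene diff near magnifier 4.419393939393939 4
```

Home: the bar's end is at top (440,215.5), and the model gives (439,214.7) for q = 0. I'll let it settle and check that the lens frame hangs still below.

apply_moves:
  plan:
    - [0,0,0,0,0,0,1]
    - [0,0,0,0,0,0,1]
    - [0,0,0,0,0,0,1]
    - [0,0,0,0,0,0,1]
    - [0,0,0,0,0,0,1]
    - [0,0,0,0,0,0,1]
    - [0,0,0,0,0,0,1]
    - [0,0,0,0,0,0,1]

```text
t: 31.65
tcp_pos: [0.466, -0.1563, 0.3326]
tool_rot: [0.976, 0.0, 0.216, -0.0]
force: [-1.0, -0.4, -0.7]
finger_gap: 0.002
gripper_force: 0.0
```

apply_moves:
  plan:
    - [0,0,0,0,0,0,1]
    - [0,0,0,0,0,0,1]
    - [0,0,0,0,0,0,1]
    - [0,0,0,0,0,0,1]
    - [0,0,0,0,0,0,1]
    - [0,0,0,0,0,0,1]
    - [0,0,0,0,0,0,1]
    - [0,0,0,0,0,0,1]

```text
t: 32.65
tcp_pos: [0.466, -0.1563, 0.3326]
tool_rot: [0.976, 0.0, 0.216, -0.0]
force: [-0.0, -0.7, -0.7]
finger_gap: 0.001
gripper_force: 0.0
```

Run:
```python
from h import *
M=MAST+np.array([0,-.078,0])
for n in("scene","top"):
    # frame in y-z?? hanging at home: z_m along arm, frame's width along x
    C=np.array([proj(n,M+[x,y,z]) for x in(-.048,.048) for y in(-.011,.011) for z in(.037,.091)]);print(n,"pred frame bbox",C.min(0),C.max(0))
    for k in range(4):
        im=snapshot(n)[:,:,::-1].copy();h=cv2.cvtColor(im,cv2.COLOR_BGR2HSV)
        x0,y0=(C.min(0)-6).astype(int);x1,y1=(C.max(0)+6).astype(int)
        m=h[y0:y1,x0:x1,2]<70;ys,xs=np.where(m)
        print(len(xs),xs.min()+x0,xs.max()+x0,ys.min()+y0,ys.max()+y0,round(xs.mean()+x0,2),round(ys.mean()+y0,2))
    print("\n".join("".join("#" if v<70 else "o" if v<120 else "." for v in r) for r in h[y0:y1,x0:x1,2]))
```

```text
scene pred frame bbox [361.0191 209.3924] [379.6438 235.3623]
466 355 384 203 240 375.7 222.26
462 355 384 203 240 375.78 222.23
463 355 384 203 240 375.69 222.2
458 355 384 203 240 375.89 222.21
#####oo...........o.....######
##oo.............oo.....o#####
##o.............ooo.....o#####
#o..............ooo.....######
#o..............oo......######
#o..............oo......######
#o..............oo.....o######
#o.............ooo.....o######
#..............ooo.....#######
#........o#o...ooo.....#######
#.......####o.oooo.....#######
#......o########oo.....#######
#......o#######ooo....o#######
#......o#######ooo....o#######
#......o######oooo....########
#......#######ooooo..o########
o......####oo###o##ooo########
o......o###oooo###############
o.......#####oo###############
o.......o#####oooo############
o.......o######oooo###########
o........oo#####oooo##########
#ooo.o.....o#####ooo##########
oo..........oo#####o##########
o............oo###############
o.............oo##############
................o#############
o................o############
o.................o###########
o....
[... 848 characters left out ...]
....
.ooooooo###oooooooooooo
ooo...oo###########o..o
.....o.o#########o.....
.......o#########.....o
........#########......
........o########o..o..
........o###o#####...oo
........o###oo#####o.oo
........o####oo###o...o
........o####o###oo....
.........o###ooo###....
.........####oooo##....
.........o###oooo##....
.........o###oooo##o...
.........o####oooo#....
.........o####oooo#o...
.........o####oooo##...
..........o###oooo##...
..........o###oooo##...
..........o###ooooo#...
..........o#########...
........ooo#########...
..........o########o...
...........######oo....
......oooooooooooooooo.
.......................
.......................
.......................
.......................
```

The frame hangs at the predicted place in both views and isn't moving. Handing in.

```bash
python3 -c "
from station import *
print(sign_off())"
```

```text
the job is handed in; nothing more can be done
None
```

The magnifier hangs still from the closed snap hook with the arm home at its stop, and I handed the job in at about 33 s; the hand-in returned no verdict, and I did not separately check that the other things on the desk stayed put.

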